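# Lock the nougat moulds into the press bed and try the knock-out

## Robot

A 7-joint arm with a two-finger parallel gripper is mounted at the origin on the work surface. World frame = base frame: x ahead of the robot, y to its left, z up, the work surface at z = 0. Lengths are in m, angles in rad, forces in N, time in s.
With the tool pointing down it reaches from about 0.4 to 0.875 m from the base axis. Payload 19.3 kg.
Tool frame: the origin (TCP) lies at the very end of the fingers, on their centre line; the grasp point (between the pads) lies 19 mm behind it; z points along the fingers, y is the direction in which the jaws open and shut (so a half turn about z gives the same grasp; the last joint's range is limited). The gripper opens to 85 mm and grips with 20 to 120 N. Pads are 22 mm wide; open, the fingers measure 114 mm over their backs; the gripper's body (76 mm by 85 mm) begins 54 mm behind the grasp point. The pads swing forward as they close: fully open they stand 13 mm farther back than shut.
Start: joints at [1.253, 0.521, -0.036, 1.599, 0.021, 1.021, -0.113], TCP at [0.153, -0.606, 0.21] pointing down, gripper open.
Joint ranges: [-2.91, 2.91], [-0.3, 2.13], [-1.5, 1.42], [0.17, 2.43], [-1.26, 4.41], [0.16, 1.93], [-2.52, 2.52]. Speed limits (rad/s): [1.89, 1.89, 2.39, 2.39, 3.01, 3.01, 3.01].

## Interface

Orientations are given as [roll, pitch, yaw] about the fixed x, y, z axes, in that order (R = Rz(yaw) Ry(pitch) Rx(roll)).
In Python, from workcell import telemetry, imaging, ticket gives the robot as it stands.
- The arm moves only by the tool carry_out, never from a script. Its argument "series" is a list of rows, each a list of 7 numbers: the shift along the tool's x, y, z in m, then the turn, a rotation vector about the tool's x, y, z in rad, then the closure in counts, from 0 (fully open) to 255 (shut). In form: [[tx, ty, tz, ax, ay, az, jaw], ...]. A call has 1 to 10 rows; each row is the pose to reach, as a shift and turn from the pose commanded when the call began, along the tool's axes at that moment; what a row does not reach only later rows make up. A row lasts 1/8 s, in which the tool goes at most 62.5 mm and 10.7 degrees, less where a joint would pass 70% of its speed; a pose out of reach is approached as far as the arm can. A call with a gripper value outside its range is refused whole. The fingers move at their own pace and stop on an object; "force" is the grip in N (left out, the last holds). Time passes only in rows, so rows that repeat a pose let the fingers close. It gives the time, the measured TCP pose, the force and the opening at its end, in the units of the state.
- telemetry.observe(): the state, without advancing time (a new reading comes with each control period).
- imaging.grab_frame(name): name is "side" or "top" or "wrist"; returns (picture, depth): 400x640x3 uint8, blue, green, red; 400x640 float32, m along the optical axis (not along the pixel's ray), 0 where there is no reading.
- imaging.camera_info(name): a dict with "mtx" (3x3 intrinsics, pixels), "dist_coeffs" ([k1, k2, p1, p2, k3] as OpenCV has them; the pictures are not rectified), "extrinsics" (4x4, takes a point from camera to world coordinates); the wrist camera has in their place "hand_eye" (4x4, takes a point from camera to tool coordinates, whose origin is the TCP and whose axes are the flange's). Camera axes: x right, y down, z forward; pixel columns grow to the right and rows downward; lengths in m; the calibration is good to about 2 mm. A picture is of the moment at which its call begins: read the wrist's pose just before it. camera_info takes no time and is no camera call.
- ticket.job_done(): hands the job in, once; it reports no verdict.
The state is a dict: "clock": time; "qpos": joint angles; "qd": joint speeds; "joint_efforts": joint torques, N m; "position": TCP position; "tool_rot": TCP orientation; "force": force on the tool from outside, world axes, zero at the start; "moment": the same for the moment, N m; "grip_width": finger opening in m.
Only numpy, scipy, OpenCV 4.12 (cv2) and the standard library are available. Lean on these libraries where they do the work, as an engineer would, in place of code of your own. Each camera call takes 0.05 s, during which the arm holds its last target.

## Task

Put every white mould that is there into a lane of its own on the mould bed, bolt towards the lock, and use the screwdriver to turn that lane's cam lock clockwise to its stop so that it grabs the bolt and draws the mould fully home. When all are locked, put the screwdriver back upright in its stand, then press the treadle down to its stop, hold it there for a moment and let it come up. Turn the locks only with the screwdriver, not with the fingers, and do not shove or tip over the white tub in front of the bed or the green jar.

Things in the scene. Friction and masses are not known exactly. Their poses are not given: they have to be found in the camera images.
- mould_bed: Fixed aluminium bed, 215 (its x) x 370 (its y) x 12 mm; origin under its centre, at table height. Four lanes along its x, 98 mm apart in its y (1 to 4 at y -147, -49, +49, +147 mm). Each has 12 mm tall grey guides 51 mm apart at bed x -73 to -43 and -3 to +27 mm (tops 24 mm above the table) and at its +x end (axis at bed x +60; home mould centre at -9 mm) a cam lock between cheeks 49 mm above the table.
- lane1_home (a point): Where the centre of a mould lies when it is fully home in lane 1 (32 mm above the table); x points along the lane to the lock. Two brass spring pins stand 4 mm out from the home stop: an unlocked mould rests there, 4 mm short (2 N at first touch, 4 N fully home); the lock draws in the rest. Set the mould flat on the bed about 35 mm short of home and slide it up to the pins; slide it back as far before lifting it out.
- lock1_slot (a point): Steel disc of the cam lock of lane 1, 43 mm across with an open screwdriver slot across its top: 7 mm wide, 38 mm long, 7 mm deep. This point is on the cam axis at the slot's floor, 43 mm above the table; disc top at 50 mm above the table. The slot runs along this point's x axis, and turns with the disc.
- lock1 (a joint): Cam of lock 1: 0 = open, grows clockwise seen from above, 1.5 rad = stop, locked. When open, a bolt head can pass under the disc from the lane. It then grabs any bolt head whose mould is within 6 mm of home and draws the mould home in the first 1.2 rad against the spring buffer. It stays where it is left; about 0.15 N m turns it.
- lane2_home (a point): Where the centre of a mould lies when it is fully home in lane 2 (32 mm above the table); x points along the lane to the lock. Two brass spring pins stand 4 mm out from the home stop: an unlocked mould rests there, 4 mm short (2 N at first touch, 4 N fully home); the lock draws in the rest. Set the mould flat on the bed about 35 mm short of home and slide it up to the pins; slide it back as far before lifting it out.
- lock2_slot (a point): Steel disc of the cam lock of lane 2, 43 mm across with an open screwdriver slot across its top: 7 mm wide, 38 mm long, 7 mm deep. This point is on the cam axis at the slot's floor, 43 mm above the table; disc top at 50 mm above the table. The slot runs along this point's x axis, and turns with the disc.
- lock2 (a joint): Cam of lock 2: 0 = open, grows clockwise seen from above, 1.5 rad = stop, locked. When open, a bolt head can pass under the disc from the lane. It then grabs any bolt head whose mould is within 6 mm of home and draws the mould home in the first 1.2 rad against the spring buffer. It stays where it is left; about 0.15 N m turns it.
- lane3_home (a point): Where the centre of a mould lies when it is fully home in lane 3 (32 mm above the table); x points along the lane to the lock. Two brass spring pins stand 4 mm out from the home stop: an unlocked mould rests there, 4 mm short (2 N at first touch, 4 N fully home); the lock draws in the rest. Set the mould flat on the bed about 35 mm short of home and slide it up to the pins; slide it back as far before lifting it out.
- lock3_slot (a point): Steel disc of the cam lock of lane 3, 43 mm across with an open screwdriver slot across its top: 7 mm wide, 38 mm long, 7 mm deep. This point is on the cam axis at the slot's floor, 43 mm above the table; disc top at 50 mm above the table. The slot runs along this point's x axis, and turns with the disc.
- lock3 (a joint): Cam of lock 3: 0 = open, grows clockwise seen from above, 1.5 rad = stop, locked. When open, a bolt head can pass under the disc from the lane. It then grabs any bolt head whose mould is within 6 mm of home and draws the mould home in the first 1.2 rad against the spring buffer. It stays where it is left; about 0.15 N m turns it.
- lane4_home (a point): Where the centre of a mould lies when it is fully home in lane 4 (32 mm above the table); x points along the lane to the lock. Two brass spring pins stand 4 mm out from the home stop: an unlocked mould rests there, 4 mm short (2 N at first touch, 4 N fully home); the lock draws in the rest. Set the mould flat on the bed about 35 mm short of home and slide it up to the pins; slide it back as far before lifting it out.
- lock4_slot (a point): Steel disc of the cam lock of lane 4, 43 mm across with an open screwdriver slot across its top: 7 mm wide, 38 mm long, 7 mm deep. This point is on the cam axis at the slot's floor, 43 mm above the table; disc top at 50 mm above the table. The slot runs along this point's x axis, and turns with the disc.
- lock4 (a joint): Cam of lock 4: 0 = open, grows clockwise seen from above, 1.5 rad = stop, locked. When open, a bolt head can pass under the disc from the lane. It then grabs any bolt head whose mould is within 6 mm of home and draws the mould home in the first 1.2 rad against the spring buffer. It stays where it is left; about 0.15 N m turns it.
- mould1_centre (a point): Centre (half-way up) of mould 1, if present: white plastic block 90 (its x) x 46 (its y) x 40 mm, 0.32 kg, with three round cavities on top; starts lying flat on the table at the robot's left. From its +x end a bolt sticks out 19 mm, 4 mm below mid-height, 6 mm shank with a rectangular 8 x 16 mm head, which points to the lock. Moulds are all alike; any mould goes in any lane.
- mould2_centre (a point): Centre (half-way up) of mould 2, if present: white plastic block 90 (its x) x 46 (its y) x 40 mm, 0.32 kg, with three round cavities on top; starts lying flat on the table at the robot's left. From its +x end a bolt sticks out 19 mm, 4 mm below mid-height, 6 mm shank with a rectangular 8 x 16 mm head, which points to the lock. Moulds are all alike; any mould goes in any lane.
- mould3_centre (a point): Centre (half-way up) of mould 3, if present: white plastic block 90 (its x) x 46 (its y) x 40 mm, 0.32 kg, with three round cavities on top; starts lying flat on the table at the robot's left. From its +x end a bolt sticks out 19 mm, 4 mm below mid-height, 6 mm shank with a rectangular 8 x 16 mm head, which points to the lock. Moulds are all alike; any mould goes in any lane.
- mould4_centre (a point): Centre (half-way up) of mould 4, if present: white plastic block 90 (its x) x 46 (its y) x 40 mm, 0.32 kg, with three round cavities on top; starts lying flat on the table at the robot's left. From its +x end a bolt sticks out 19 mm, 4 mm below mid-height, 6 mm shank with a rectangular 8 x 16 mm head, which points to the lock. Moulds are all alike; any mould goes in any lane.
- driver_handle (a point): Centre of the wooden square handle (26 x 26 mm, 56 mm tall) of a stubby screwdriver that stands upright, tip down, in its stand. The handle's flats and the blade are parallel: the blade (18 mm wide, 4 mm thick, 14 mm long) is wide along the screwdriver's x axis. The tip is 79 mm below this point; a 36 mm collar lies 28 to 34 mm below it. 0.12 kg.
- stand_seat (a point): Where the handle's centre lies when the screwdriver is fully back in its stand (84 mm above the table). The stand is a fixed grey block 70 x 70 x 50 mm with a 22 mm square hole from its top down; the collar rests on the block's top. Any yaw of the blade fits.
- treadle (a joint): Hinged spring treadle at the bed's right (-y) side: 0 = up, grows as it is pressed down, 0.30 rad = its stop. Springs back by itself. About 6 N on the pad starts it, about 10 N holds it at the stop. Hinge axis along the bed's y, at the +x end of the plate.
- treadle_pad (a point): Top of the rubber pad (50 x 46 mm) of the treadle, at its middle; 60 mm above the table when up, 35 mm when at the stop, on a plate 50 mm wide; the point is about 80 mm from the hinge in the bed's -x direction. It moves with the treadle, down about 25 mm.
- tub1: Bystander: empty white plastic tub 110 x 85 x 60 mm, origin under its centre.
- jar: Bystander: closed green glass jar, 68 mm across, 90 mm tall, origin under its centre.
Things that resemble listed ones, but are neither listed nor needed, are in the scene too. Leave any purple or red look-alike of the part that bears mould1_centre alone.

How it is judged:
By the outcome, as a careful person would: the job done as asked, in the order asked, and still so for the second after the job is handed in, with the robot touching nothing.
Of mould1, mould2, mould3, mould4 only 3 to 4 are there at a start; the rules pass over those that are not, and their reading is None.
At some moment in a run one of mould1, mould2, mould3, mould4 may be knocked a few centimetres aside while the robot is not near it.
It also fails if it takes over 210 s, if anything falls off the work surface, if the arm or the gripper's body presses on something with over 40 N, if the wrist force passes 120 N, or if a joint passes its speed limit or range.

## Working session

There is one attempt and no reset: what is moved stays moved. The work goes in short steps, Python scripts to look and compute and a tool call to move; the robot and the scene stay as the last step left them, time stands still between calls to the robot, and variables do not carry over. Pictures are saved under pics/ and viewed, and the job is handed in when it is done.

Besides the shell and the picture viewer there is one more tool, called after ">>>" in YAML: its name, and indented under it one key for each argument. carry_out: Moves the arm, as the interface text tells. Its arguments: {"type":"object","properties":{"series":{"type":"array"},"force":{"type":"number"}},"required":["series"]}

```bash
ls -la; mkdir -p pics
cat > h.py <<'E'
import numpy as np, cv2
from workcell import telemetry, imaging, ticket
from scipy.spatial.transform import Rotation as R
E
python3 - <<'E'
from h import *
s=telemetry.observe()
for k,v in s.items(): print(k,np.round(v,4) if not isinstance(v,(str,dict)) else v)
for n in ["side","top","wrist"]:
    i=imaging.camera_info(n); print(n,i)
    p,d=imaging.grab_frame(n); cv2.imwrite(f"pics/{n}0.png",p); np.save(f"pics/{n}0.npy",d)
E
```

```text
total 12
drwxr-xr-x  3 agent agent 4096 Dec  7 01:41 .
drwxr-xr-x 23 root  root  4096 Dec  7 01:41 ..
drwxr-xr-x  2 agent agent 4096 Dec  7 01:41 pics
clock 0.0
qpos [ 1.2528  0.522  -0.0363  1.6     0.0212  1.0211 -0.1128]
qd [-0.0003 -0.0003  0.0002  0.0005  0.0011  0.0002 -0.0001]
joint_efforts [-9.00000e-04 -9.27140e+01  1.97930e+00 -3.69952e+01  1.78000e-02
  8.10000e-03 -0.00000e+00]
position [ 0.1532 -0.6056  0.2095]
tool_rot [-3.1405e+00  1.0000e-04  2.4780e-01]
force [-0.0344  0.2672 -0.3549]
moment [-0.0088  0.0229  0.0411]
grip_width 0.0853
side {'mtx': array([[451.18618607,   0.        , 320.00691612],
       [  0.        , 451.18618607, 200.49376963],
       [  0.        ,   0.        ,   1.        ]]), 'dist_coeffs': array([-0.08196008,  0.        ,  0.        ,  0.        ,  0.        ]), 'extrinsics': array([[ 0.98307661, -0.11142728,  0.14541096,  0.23698659],
       [-0.18235932, -0.51949634,  0.83478658, -1.24734576],
       [-0.01747754, -0.8471762 , -0.5310245 ,  0.88959907],
       [ 0.        ,  0.        ,  0.        ,  1.        ]])}
top {'mtx': array([[376.5
[... 402 characters left out ...]
0.99072428,  1.12921049],
       [ 0.        ,  0.        ,  0.        ,  1.        ]])}
wrist {'mtx': array([[356.38328655,   0.        , 319.82219263],
       [  0.        , 356.38328655, 197.74262952],
       [  0.        ,   0.        ,   1.        ]]), 'dist_coeffs': array([-0.06734686,  0.        ,  0.        ,  0.        ,  0.        ]), 'hand_eye': array([[-7.56975926e-04, -9.65744449e-01, -2.59493903e-01,
         6.72396980e-02],
       [ 9.99999535e-01, -8.86305272e-04,  3.81391711e-04,
        -1.24814498e-03],
       [-5.98317742e-04, -2.59493493e-01,  9.65744671e-01,
        -1.64015784e-01],
       [ 0.00000000e+00,  0.00000000e+00,  0.00000000e+00,
         1.00000000e+00]])}
```

```bash
cat >> h.py <<'E'
import time
def wait(): pass
def Tc(n, s=None):
    i=imaging.camera_info(n)
    if n!="wrist": return i,np.array(i["extrinsics"])
    s=s or telemetry.observe()
    T=np.eye(4); T[:3,:3]=R.from_euler("xyz",s["tool_rot"]).as_matrix(); T[:3,3]=s["position"]
    return i,T@np.array(i["hand_eye"])
def rays(i,T,uv):
    uv=np.array(uv,float).reshape(-1,1,2)
    n=cv2.undistortPoints(uv,np.array(i["mtx"]),np.array(i["dist_coeffs"])).reshape(-1,2)
    d=np.c_[n,np.ones(len(n))]@T[:3,:3].T
    return T[:3,3],d
def on_plane(i,T,uv,z):
    o,d=rays(i,T,uv); return o+d*((z-o[2])/d[:,2])[:,None]
def at_depth(i,T,uv,dep):
    o,d=rays(i,T,uv); return np.array([o+d[k]*dep[int(round(u[1])),int(round(u[0]))] for k,u in enumerate(np.array(uv).reshape(-1,2))])
def proj(i,T,P):
    W=np.linalg.inv(T); P=np.array(P,float).reshape(-1,3)
    p,_=cv2.projectPoints(P@W[:3,:3].T+W[:3,3],np.zeros(3),np.zeros(3),np.array(i["mtx"]),np.array(i["dist_coeffs"])); return p.reshape(-1,2)
def shot(name,tag):
    s=telemetry.observe(); p,d=imaging.grab_frame(name); i,T=Tc(name,s)
    cv2.imwrite(f"pics/{tag}.png",p); np.savez(f"pics/{tag}.npz",p=p,d=d,T=T)
    return i,T,p,d
def load(name,tag):
    z=np.load(f"pics/{tag}.npz"); return imaging.camera_info(name),z["T"],z["p"],z["d"]
def crop(p,x0,y0,x1,y1,f,tag):
    cv2.imwrite(f"pics/{tag}.png",cv2.resize(p[y0:y1,x0:x1],None,fx=f,fy=f,interpolation=cv2.INTER_CUBIC))
def cloud(i,T,d):
    v,u=np.mgrid[0:400,0:640]; uv=np.c_[u.ravel(),v.ravel()].astype(float)
    o,r=rays(i,T,uv); return (o+r*d.reshape(-1,1)).reshape(400,640,3)
def goto(p,yaw,s=None,jaw=None):
    """tool-frame shift/turn from current pose to p with tool down, yaw"""
    s=s or telemetry.observe()
    Rc=R.from_euler("xyz",s["tool_rot"]); Rt=R.from_euler("xyz",[np.pi,0,yaw])
    t=Rc.inv().apply(np.array(p)-s["position"]); w=(Rc.inv()*Rt).as_rotvec()
    print("goto",np.round(t,4),np.round(w,4),"rows>=",np.ceil(max(np.linalg.norm(t)/.0625,np.degrees(np.linalg.norm(w))/10.7)))
E
python3 - <<'E'
from h import *
p=cv2.imread("pics/top0.png"); d=np.load("pics/top0.npy"); i,T=Tc("top")
np.savez("pics/top0.npz",p=p,d=d,T=T)
crop(p,140,110,300,300,3,"c1"); crop(p,235,105,425,255,4,"c2")
C=cloud(i,T,d)
print("table z",np.median(C[260:300,330:400,2]))
for n,(u,v) in dict(m1=(203,148),m2=(200,185),m3=(209,236),m4=(248,217),bed=(310,158),drv=(401,200),pad=(388,155),jar=(472,164),tub=(317,222)).items(): print(n,np.round(C[v,u],3))
E
```

```text
table z -0.00010421490170220427
m1 [0.598 0.33  0.043]
m2 [0.486 0.336 0.042]
m3 [0.335 0.307 0.041]
m4 [0.388 0.194 0.04 ]
bed [0.567 0.01  0.013]
drv [ 0.419 -0.237  0.112]
pad [ 0.559 -0.218  0.062]
jar [ 0.521 -0.452  0.089]
tub [ 0.373 -0.007  0.002]
```

Run:
```python
from h import *
goto([0.40,-0.25,0.40],1.8)
i,T,p,d=load("top","top0")
C=cloud(i,T,d)
m=(C[...,2]>0.03)&(C[...,2]<0.05)&(p.min(2)>90)
m[:, :170]=0;m[:110]=0;m[270:]=0;m[:,265:]=0
n,l,st,_=cv2.connectedComponentsWithStats(m.astype(np.uint8))
for k in range(1,n):
    if st[k,4]<60: continue
    P=C[l==k]; r=cv2.minAreaRect((P[:,:2]*1000).astype(np.float32)); print(st[k],np.round(r[0],1),np.round(r[1],1),round(r[2],1), np.round(np.median(P[:,2]),4))
```

```text
goto [ 0.3265 -0.2844 -0.1901] [-7.0000e-04 -6.0000e-04 -1.5523e+00] rows>= 9.0
[191 132  23  31 347] [602.7 333.6] [89.7 45.5] 19.1 0.0404
[189 169  22  32 370] [488.9 338.4] [47.2 90.1] 76.1 0.0406
[239 201  21  33 398] [389.7 190.5] [90.4 46. ] 11.2 0.0406
[201 220  21  33 384] [335.6 302.5] [90.4 46.1] 13.2 0.0402
```

>>> carry_out:
  series:
    - [0.327,-0.284,-0.19,0,0,-1.552,0]
    - [0.327,-0.284,-0.19,0,0,-1.552,0]
    - [0.327,-0.284,-0.19,0,0,-1.552,0]
    - [0.327,-0.284,-0.19,0,0,-1.552,0]
    - [0.327,-0.284,-0.19,0,0,-1.552,0]
    - [0.327,-0.284,-0.19,0,0,-1.552,0]
    - [0.327,-0.284,-0.19,0,0,-1.552,0]
    - [0.327,-0.284,-0.19,0,0,-1.552,0]
    - [0.327,-0.284,-0.19,0,0,-1.552,0]
    - [0.327,-0.284,-0.19,0,0,-1.552,0]

```text
clock: 1.4
position: [0.4006, -0.2503, 0.4]
tool_rot: [-3.141, -0.0, 1.8]
force: [0.3, -0.5, 0.4]
grip_width: 0.0854
```

Run:
```python
from h import *
s=telemetry.observe(); print(s["clock"],np.round(s["qpos"],3),np.round(s["position"],4),np.round(s["tool_rot"],4))
goto([0.45,-0.1,0.40],3.14)
```

```text
1.4 [ 0.885  0.14  -0.514  1.672  0.071  1.348  0.588] [ 0.4006 -0.2503  0.4   ] [-3.1414e+00 -1.0000e-04  1.7996e+00]
goto [ 0.1352  0.0822 -0.    ] [-1.0000e-04 -2.0000e-04 -1.3404e+00] rows>= 8.0
```

>>> carry_out:
  series:
    - [0.135,0.15,0.13,0,0,-1.34,0]
    - [0.135,0.15,0.13,0,0,-1.34,0]
    - [0.135,0.15,0.13,0,0,-1.34,0]
    - [0.135,0.15,0.13,0,0,-1.34,0]
    - [0.135,0.15,0.13,0,0,-1.34,0]
    - [0.135,0.15,0.13,0,0,-1.34,0]
    - [0.135,0.15,0.13,0,0,-1.34,0]
    - [0.135,0.15,0.13,0,0,-1.34,0]
    - [0.135,0.15,0.13,0,0,-1.34,0]
    - [0.135,0.15,0.13,0,0,-1.34,0]

```text
clock: 2.65
position: [0.516, -0.085, 0.2701]
tool_rot: [-3.141, -0.0, 3.137]
force: [-0.1, 0.5, 0.3]
grip_width: 0.0857
```

Run:
```python
from h import *
i,T,p,d=shot("wrist","w1")
s=telemetry.observe(); print(s["clock"],np.round(s["qpos"],3),np.round(s["position"],4),np.round(s["tool_rot"],4))
```

```text
2.7 [ 0.69   0.395 -0.846  1.762  0.324  1.131  1.308] [ 0.516  -0.0849  0.2701] [-3.1414 -0.      3.1375]
```

Run:
```python
from h import *
for n,t in (("top","top0"),("wrist","w1")):
    i,T,p,d=load(n,t); C=cloud(i,T,d)
    reg=(C[...,0]>.43)&(C[...,0]<.72)&(C[...,1]>-.25)&(C[...,1]<.26)
    m=reg&(C[...,2]>.008)&(C[...,2]<.016)&(p.min(2)>60)
    m=cv2.morphologyEx(m.astype(np.uint8),cv2.MORPH_OPEN,np.ones((3,3)))
    k,l,st,_=cv2.connectedComponentsWithStats(m); b=1+np.argmax(st[1:,4]); P=C[l==b]
    r=cv2.minAreaRect((P[:,:2]*1000).astype(np.float32)); print(n,st[b],np.round(r[0],1),np.round(r[1],1),r[2],np.median(P[:,2]))
    # near edge fit
    ys=np.arange(-.14,.16,.01); xs=[np.percentile(P[abs(P[:,1]-y)<.005,0],1) for y in ys]; 
    print("edge x@y0, slope", np.polyfit(ys,xs,1)[::-1], np.degrees(np.arctan(np.polyfit(ys,xs,1)[0])))
    g=reg&(abs(C[...,2]-.024)<.0025)
    P=C[g]; print("guides",len(P))
    dsk=reg&(abs(C[...,2]-.050)<.003)
    P=C[dsk]; 
    np.save(f"pics/dsk_{n}.npy",P); print("disk",len(P), P[:,0].min(),P[:,0].max(),P[:,1].min(),P[:,1].max())
i,T,p,d=load("wrist","w1"); crop(p,230,120,560,300,2.4,"c3")
```

```text
top [ 249  122  122   64 4877] [583.3  10.8] [368.7 199.7] 88.77033996582031 0.012245457968394158
edge x@y0, slope [0.48536358 0.01110698] 0.6363570163554135
guides 692
disk 761 0.4304822946327025 0.6717294566787649 -0.24998012656234414 0.18754956123146646
wrist [  223   129   329   157 33620] [584.4  -5.5] [404.3 202.1] 89.01068878173828 0.012144806715179784
edge x@y0, slope [0.48498539 0.01645931] 0.942964043920098
guides 4660
disk 4792 0.43014621586208796 0.6736582802322653 -0.24996587187985098 0.18905931422686945
```

```bash
cat > bedfit.py <<'E'
from h import *
from scipy.optimize import least_squares
def fit(n,t,zg=.024,tol=.003,verbose=1):
    i,T,p,d=load(n,t); C=cloud(i,T,d)
    reg=(C[...,0]>.43)&(C[...,0]<.72)&(C[...,1]>-.25)&(C[...,1]<.26)
    g=(reg&(abs(C[...,2]-zg)<tol)).astype(np.uint8)
    k,l,st,_=cv2.connectedComponentsWithStats(g,connectivity=4)
    cen=[];sz=[]
    for j in range(1,k):
        P=C[l==j]; 
        if st[j,4]<8: continue
        e=np.percentile(P[:,:2],[3,97],axis=0)
        cen.append(e.mean(0)); sz.append(e[1]-e[0])
    return np.array(cen),np.array(sz)
def solve(cen,sz):
    ok=(sz[:,0]>.022)&(sz[:,0]<.036)&(sz[:,1]<.016); cen=cen[ok]
    m=np.array([[x,y] for x in (-.058,.012) for y in (-.147,-.049,.049,.147)])
    def pred(q):
        c,s=np.cos(q[2]),np.sin(q[2]); a=q[3]
        M=np.array([[x,y+sg*a] for x,y in m for sg in(-1,1)])
        return M@np.array([[c,s],[-s,c]])+q[:2]
    def res(q):
        M=pred(q); D=np.linalg.norm(cen[:,None]-M[None],axis=2); j=D.argmin(1); return (cen-M[j]).ravel()
    r=least_squares(res,[.592,.008,-.012,.029],loss="soft_l1",f_scale=.002)
    return r.x,np.abs(res(r.x)).reshape(-1,2),len(cen)
if __name__=="__main__":
    for n,t in (("top","top0"),("wrist","w1")):
        c,s=fit(n,t); q,r,k=solve(c,s); print(n,k,np.round(q,4),"max res",np.round(r.max(0),4),np.round(r.mean(0),4))
E
python3 bedfit.py
```

```text
top 16 [ 0.5902  0.0115 -0.017   0.0293] max res [0.0333 0.014 ] [0.0029 0.0015]
wrist 20 [ 0.5911  0.011  -0.0163  0.0291] max res [0.0829 0.0476] [0.0092 0.0048]
```

```bash
cat >> h.py <<'E'
def moulds(name="top",tag=None):
    tag=tag or f"mm{int(telemetry.observe()['clock']*1000)}"
    i,T,p,d=shot(name,tag); C=cloud(i,T,d)
    m=(C[...,2]>0.03)&(C[...,2]<0.05)&(p.min(2)>85)&(C[...,0]>.25)&(C[...,0]<.75)&(C[...,1]>.1)&(C[...,1]<.5)
    n,l,st,_=cv2.connectedComponentsWithStats(m.astype(np.uint8)); out=[]
    for k in range(1,n):
        if st[k,4]<80: continue
        P=C[l==k]; c,sz,a=cv2.minAreaRect((P[:,:2]*1000).astype(np.float32))
        if sz[0]<sz[1]: a+=90; sz=sz[::-1]
        a=(a+90)%180-90
        out.append((np.round(c,1),np.round(sz,1),round(a,1))); print(tag,st[k],*out[-1],np.round(np.median(P[:,2]),4))
    return out
E
python3 - <<'E'
from h import *
moulds("wrist","w1m"); goto([.3897,.1905,.12],3.337)
E
```

```text
w1m [ 551    0   43   91 2532] [389.4 190.3] [90.1 47.7] 9.5 0.04
w1m [631 203   9  65 370] [610.6 314.3] [87.9 10.9] 14.9 0.0398
w1m [492 257  42  36 453] [658.5 157.7] [65.4 51.3] 83.7 0.0481
w1m [534 257  11  30 121] [651.1 184.2] [39.   7.6] 0.3 0.049
w1m [519 261  14  25 109] [651.7 168.5] [32.3 14.4] -3.5 0.0494
goto [0.1274 0.2749 0.1501] [-1.00e-04  0.00e+00 -1.99e-01] rows>= 6.0
```

>>> carry_out:
  series:
    - [0.127,0.275,0.15,0,0,-0.195,0]
    - [0.127,0.275,0.15,0,0,-0.195,0]
    - [0.127,0.275,0.15,0,0,-0.195,0]
    - [0.127,0.275,0.15,0,0,-0.195,0]
    - [0.127,0.275,0.15,0,0,-0.195,0]
    - [0.127,0.275,0.15,0,0,-0.195,0]
    - [0.127,0.275,0.15,0,0,-0.195,0]
    - [0.127,0.275,0.2,0,0,-0.195,0]
    - [0.127,0.275,0.23,0,0,-0.195,0]
    - [0.127,0.275,0.255,0,0,-0.195,0]

```text
clock: 4.0
position: [0.3903, 0.1893, 0.0143]
tool_rot: [-3.141, 0.0, -2.951]
force: [0.7, 0.9, 0.6]
grip_width: 0.0853
```

Run:
```python
from h import *
i,T,p,d=shot("wrist","w2")
s=telemetry.observe(); print(s["clock"],np.round(s["qpos"],3),np.round(s["position"],4),np.round(s["tool_rot"],4))
```

```text
4.05 [-0.093  0.662 -0.642  2.201  0.812  0.532  0.397] [0.3893 0.1889 0.0123] [-3.1408e+00 -2.3000e-03 -2.9504e+00]
```

>>> carry_out:
  series:
    - [0,0,0,0,0,0,255]
    - [0,0,0,0,0,0,255]
    - [0,0,0,0,0,0,255]
    - [0,0,0,0,0,0,255]
    - [0,0,0,0,0,0,255]
    - [0,0,0,0,0,0,255]
  force: 50

```text
clock: 4.8
position: [0.3908, 0.1911, 0.0174]
tool_rot: [3.142, 0.004, -2.948]
force: [-9.3, -1.1, 49.1]
grip_width: 0.0361
```

```bash
cat > lane.py <<'E'
from h import *
BED=np.array([.5907,.0112]); TH=-.0165
def bed(x,y,z):
    c,s=np.cos(TH),np.sin(TH); return np.array([BED[0]+c*x-s*y,BED[1]+s*x+c*y,z])
YL={1:-.147,2:-.049,3:.049,4:.147}
E
python3 - <<'E'
from lane import *
s=telemetry.observe(); print(s["clock"],np.round(s["qpos"],3),np.round(s["position"],4),np.round(s["tool_rot"],4),s["grip_width"])
print(bed(-.044,YL[1],0))
goto(list(bed(-.044,YL[1],.12)),np.pi+TH)
E
```

```text
4.8 [-0.09   0.653 -0.651  2.199  0.805  0.538  0.402] [0.3908 0.1911 0.0174] [ 3.1416  0.0039 -2.9484] 0.03608002592992552
[ 0.5442806  -0.13505402  0.        ]
goto [-0.0884 -0.3495 -0.1023] [0.0004 0.0039 0.2097] rows>= 6.0
```

Run:
```python
from h import *
i,T,p,d=shot("wrist","w3")
s=telemetry.observe(); print(s["clock"],np.round(s["position"],4),np.round(s["tool_rot"],4),s["grip_width"],s["force"])
i,T,p,d=shot("side","s3"); crop(p,220,150,400,260,4,"s3c")
```

```text
4.85 [0.3907 0.1911 0.0174] [ 3.1416  0.0038 -2.9484] 0.03653386067418215 [-8.62423328 -1.60089674 49.58706389]
```

>>> carry_out:
  series:
    - [0,0,-0.01,0,0,0,255]
    - [0,0,-0.05,0,0,0,255]
    - [0,0,-0.105,0,0,0,255]
    - [0,0,-0.105,0,0,0,255]
  force: 40

```text
clock: 5.4
position: [0.3914, 0.1908, 0.1237]
tool_rot: [3.141, 0.006, -2.95]
force: [-1.1, 0.2, -0.4]
grip_width: 0.0001
```

Run:
```python
from lane import *
i,T,p,d=shot("wrist","w4"); C=cloud(i,T,d)
s=telemetry.observe(); print(s["clock"],np.round(s["position"],4),np.round(s["tool_rot"],4),s["grip_width"],s["force"])
print(C[200,310],C[200,345])
goto(list(bed(-.044,YL[1],.12)),np.pi+TH)
i,T,p,d=shot("side","s4"); crop(p,220,100,400,260,4,"s4c")
```

```text
5.45 [0.3908 0.1902 0.122 ] [-3.1415  0.0039 -2.9499] 3.411698853861165e-05 [ 0.53376381 -1.13222667 -0.67870175]
[0.39710886 0.18593362 0.04056858] [0.39244263 0.21071918 0.04011822]
goto [-0.0887 -0.3485  0.0024] [0.0003 0.0038 0.2082] rows>= 6.0
```

Run:
```python
from h import *
i=imaging.camera_info("wrist"); H=np.array(i["hand_eye"])
I=np.eye(4)
for z in (0,-.019,-.013,-.03,-.05): print(z,proj(i,H,[[0,0,z]]),proj(i,H,[[0,.0425,z],[0,-.0425,z],[.011,.0425,z]]).round(0).tolist())
for t in ("w1","w2","w3","w4"):
    _,T,p,d=load("wrist",t); C=cloud(i,H,d)   # tool coords
    m=(d>0.05)&(C[...,2]<0.0)&(C[...,2]>-.06)
    P=C[m]; print(t,len(P),"maxz",np.percentile(P[:,2],[50,90,99,99.9]).round(4))
    for v in (240,245,252,260,275,300): print(v,[ (u,C[v,u].round(3).tolist()) for u in (200,210,275,320,430)])
```

```text
0 [[317.39443996 236.74284285]] [[404.0, 237.0], [231.0, 237.0], [405.0, 215.0]]
-0.019 [[317.08666516 252.48617415]] [[413.0, 252.0], [221.0, 252.0], [415.0, 229.0]]
-0.013 [[317.19123503 247.13465751]] [[410.0, 247.0], [225.0, 247.0], [412.0, 224.0]]
-0.03 [[316.87387721 263.3840736 ]] [[420.0, 263.0], [214.0, 263.0], [422.0, 238.0]]
-0.05 [[316.39829328 287.78120177]] [[435.0, 287.0], [198.0, 287.0], [437.0, 259.0]]
w1 4043 maxz [-0.05   -0.0395 -0.0353 -0.0342]
240 [(200, [-0.093, -0.141, 0.227]), (210, [-0.092, -0.128, 0.225]), (275, [-0.105, -0.056, 0.258]), (320, [-0.105, 0.001, 0.257]), (430, [-0.105, 0.142, 0.258])]
245 [(200, [-0.099, -0.142, 0.227]), (210, [-0.1, -0.13, 0.228]), (275, [-0.112, -0.056, 0.259]), (320, [-0.112, 0.001, 0.259]), (430, [-0.112, 0.142, 0.257])]
252 [(200, [0.01, -0.044, -0.041]), (210, [0.008, -0.042, -0.036]), (275, [-0.121, -0.056, 0.257]), (320, [-0.121, 0.001, 0.258]), (430, [0.008, 0.044, -0.037])]
260 [(200, [0.009, -0.042, -0.046]), (210, [0.005, -0.042, -0.037]), (275, [-0.118, -0.053, 0.227]), (320, [-0.133, 0.001, 0.258]), (430, [0.005,
[... 2707 characters left out ...]
, [0.01, 0.001, -0.034]), (430, [-0.056, 0.097, 0.124])]
252 [(200, [-0.063, -0.104, 0.123]), (210, [-0.063, -0.096, 0.124]), (275, [-0.063, -0.038, 0.124]), (320, [0.009, 0.001, -0.04]), (430, [-0.063, 0.098, 0.124])]
260 [(200, [-0.071, -0.105, 0.124]), (210, [-0.07, -0.096, 0.124]), (275, [-0.07, -0.038, 0.123]), (320, [0.009, 0.001, -0.047]), (430, [-0.071, 0.099, 0.124])]
275 [(200, [-0.079, -0.102, 0.112]), (210, [-0.079, -0.094, 0.113]), (275, [-0.085, -0.039, 0.124]), (320, [0.009, 0.001, -0.058]), (430, [-0.086, 0.1, 0.125])]
300 [(200, [0.01, -0.032, -0.076]), (210, [0.011, -0.03, -0.076]), (275, [0.011, -0.011, -0.076]), (320, [0.001, 0.001, -0.059]), (430, [0.01, 0.032, -0.076])]
```

Run:
```python
from lane import *
moulds("wrist","w5")
s=telemetry.observe(); print(s["clock"],np.round(s["position"],4),np.round(s["tool_rot"],4),s["grip_width"],s["force"])
```

```text
w5 [ 454   86   76  128 7454] [336.8 303.5] [90.4 47. ] 13.0 0.0401
w5 [ 287  129   67  122 7105] [388.5 190.7] [88.4 46.2] 10.6 0.0402
w5 [601 275  23  22 340] [418.9 437.8] [20.6 19.4] -89.0 0.0405
w5 [ 461  285   65   44 1305] [455.6 346.8] [47.1 21.1] 77.8 0.04
w5 [432 341  21  22 246] [502.1 320.2] [16.8 15. ] 79.5 0.0396
5.55 [0.3897 0.1898 0.1202] [-3.1411e+00  5.0000e-04 -2.9492e+00] -3.825474455679085e-05 [-0.29353116  0.06075486 -0.4963855 ]
```

>>> carry_out:
  series:
    - [0,0,0,0,0,0,0]
    - [0,0,0,0,0,0,0]
    - [0,0,0,0,0,0,0]
    - [0,0,0,0,0,0,0]
    - [0,0,0.03,0,0,0,0]
    - [0,0,0.07,0,0,0,0]
    - [0,0,0.105,0,0,0,0]
    - [0,0,0.125,0,0,0,0]
    - [0,0,0.13,0,0,0,0]
    - [0,0,0.13,0,0,0,0]

```text
clock: 6.8
position: [0.3897, 0.1905, -0.0096]
tool_rot: [3.142, 0.0, -2.948]
force: [0.3, -0.6, 0.8]
grip_width: 0.0856
```

>>> carry_out:
  series:
    - [0,0,0,0,0,0,255]
    - [0,0,0,0,0,0,255]
    - [0,0,0,0,0,0,255]
    - [0,0,0,0,0,0,255]
    - [0,0,0,0,0,0,255]
    - [0,0,0,0,0,0,255]
  force: 40

```text
clock: 7.55
position: [0.39, 0.1903, -0.0093]
tool_rot: [-3.141, 0.001, -2.949]
force: [-1.0, -1.8, 11.8]
grip_width: 0.0454
```

>>> carry_out:
  series:
    - [0,0,-0.02,0,0,0,255]
    - [0,0,-0.07,0,0,0,255]
    - [0,0,-0.11,0,0,0,255]
    - [0,0,-0.11,0,0,0,255]

```text
clock: 8.05
position: [0.3909, 0.1905, 0.1023]
tool_rot: [3.141, 0.004, -2.95]
force: [-0.5, -0.3, -3.7]
grip_width: 0.0451
```

```bash
cat >> lane.py <<'E'
def held(tag):
    """held mould top in tool coords from wrist depth"""
    i,T,p,d=shot("wrist",tag); H=np.array(i["hand_eye"]); C=cloud(i,H,d)
    m=(d>.05)&(abs(C[...,1])<.024)&(C[...,0]<.055)&(C[...,0]>-.07)&(C[...,2]>-.06)&(C[...,2]<.0)&(p.min(2)>70)
    P=C[m]; z=np.median(P[:,2]); P=P[abs(P[:,2]-z)<.005]
    print("held top z(tool)",z.round(4),"x range",np.percentile(P[:,0],[1,99]).round(4),"y",np.percentile(P[:,1],[1,99]).round(4), "bolt tool-x end=-: near edge x",P[:,0].max().round(4))
def st():
    s=telemetry.observe(); print(round(s["clock"],2),np.round(s["position"],4),np.round(s["tool_rot"],4),"q",np.round(s["qpos"],2),"w",round(s["grip_width"],4),"F",np.round(s["force"],1)); return s
E
python3 - <<'E'
from lane import *
held("w6"); st(); goto(list(bed(-.044,YL[1],.1)),np.pi+TH)
E
```

```text
held top z(tool) -0.0495 x range [-0.0268  0.045 ] y [-0.0209  0.0234] bolt tool-x end=-: near edge x 0.0455
8.1 [0.3903 0.19   0.1009] [-3.1414e+00  2.3000e-03 -2.9496e+00] q [ 0.05  0.51 -0.82  2.15  0.59  0.71  0.6 ] w 0.0456 F [ 1.   0.2 -4.4]
goto [-0.0891 -0.3485  0.0011] [1.000e-04 2.300e-03 2.085e-01] rows>= 6.0
```

>>> carry_out:
  series:
    - [-0.015,-0.058,0,0,0,0.035,255]
    - [-0.03,-0.116,0,0,0,0.07,255]
    - [-0.045,-0.174,0,0,0,0.104,255]
    - [-0.06,-0.232,0,0,0,0.139,255]
    - [-0.074,-0.29,0,0,0,0.174,255]
    - [-0.085,-0.335,0,0,0,0.2,255]
    - [-0.0885,-0.3485,0,0,0,0.208,255]
    - [-0.0885,-0.3485,0,0,0,0.208,255]
    - [-0.0885,-0.3485,0,0,0,0.208,255]

```text
clock: 9.22
position: [0.5428, -0.133, 0.0997]
tool_rot: [3.141, -0.001, 3.129]
force: [0.3, -0.2, -3.1]
grip_width: 0.0451
```

Run:
```python
from lane import *
held("w7"); st(); goto(list(bed(-.044,YL[1],.04)),np.pi+TH)
```

```text
held top z(tool) -0.0494 x range [-0.0265  0.0453] y [-0.0206  0.0235] bolt tool-x end=-: near edge x 0.046
9.28 [ 0.5429 -0.1331  0.0999] [ 3.1412e+00 -5.0000e-04  3.1291e+00] q [ 0.64  0.66 -0.72  1.84  0.56  0.86  1.2 ] w 0.0455 F [-0.1 -0.6 -3.3]
goto [-0.0014 -0.002   0.0599] [ 0.0003 -0.0005  0.004 ] rows>= 1.0
```

```bash
cat >> lane.py <<'E'
def guides(tag,n="wrist"):
    import bedfit
    c,s=bedfit.fit(n,tag); q,r,k=bedfit.solve(c,s); print("bed fit",k,np.round(q,4),"mean res",r.mean(0).round(4)); return q
E
python3 - <<'E'
from lane import *
q=guides("w7")
import bedfit
c,s=bedfit.fit("wrist","w7"); print(np.c_[c,s].round(4))
E
```

```text
bed fit 8 [ 0.59    0.0102 -0.032   0.0299] mean res [0.0105 0.0065]
[[ 0.4344  0.0007  0.008   0.0256]
 [ 0.4479 -0.2121  0.0331  0.0059]
 [ 0.5314 -0.0664  0.0285  0.008 ]
 [ 0.5326 -0.0075  0.0286  0.0083]
 [ 0.5331  0.0314  0.029   0.0085]
 [ 0.5342  0.0902  0.0285  0.0087]
 [ 0.6038  0.0891  0.0292  0.0086]
 [ 0.601  -0.0085  0.0265  0.0079]
 [ 0.5882 -0.0646  0.0028  0.0035]
 [ 0.6033  0.0303  0.029   0.0085]
 [ 0.6169  0.1244  0.0061  0.0023]
 [ 0.6328  0.0733  0.017   0.0062]
 [ 0.6291  0.0441  0.0114  0.0068]
 [ 0.6235 -0.0239  0.0022  0.0067]
 [ 0.6642  0.127   0.0633  0.022 ]
 [ 0.6354  0.0855  0.0142  0.0076]
 [ 0.6304  0.0316  0.0065  0.007 ]
 [ 0.6858  0.0261  0.0098  0.0083]
 [ 0.6934 -0.022   0.0024  0.0126]]
```

```bash
sed -i 's/BED=np.array(\[.5907,.0112\])/BED=np.array([.5907,.0100])/' lane.py
python3 - <<'E'
from lane import *
st(); print(bed(-.044,YL[1],0),bed(-.013,YL[1],0)); goto(list(bed(-.044,YL[1],.003)),np.pi+TH)
E
```

```text
9.28 [ 0.5429 -0.1331  0.0999] [ 3.1412e+00 -5.0000e-04  3.1291e+00] q [ 0.64  0.66 -0.72  1.84  0.56  0.86  1.2 ] w 0.0455 F [-0.1 -0.6 -3.3]
[ 0.5442806  -0.13625402  0.        ] [ 0.57527638 -0.1367655   0.        ]
goto [-0.0015 -0.0032  0.0969] [ 0.0003 -0.0005  0.004 ] rows>= 2.0
```

>>> carry_out:
  series:
    - [-0.0015,-0.0032,0.03,0,0,0.004,255]
    - [-0.0015,-0.0032,0.06,0,0,0.004,255]
    - [-0.0015,-0.0032,0.075,0,0,0.004,255]
    - [-0.0015,-0.0032,0.082,0,0,0.004,255]
    - [-0.0015,-0.0032,0.088,0,0,0.004,255]
    - [-0.0015,-0.0032,0.092,0,0,0.004,255]
    - [-0.0015,-0.0032,0.096,0,0,0.004,255]
    - [-0.0015,-0.0032,0.096,0,0,0.004,255]

```text
clock: 10.28
position: [0.5447, -0.1379, 0.0041]
tool_rot: [3.142, -0.0, 3.123]
force: [1.0, -0.5, -2.8]
grip_width: 0.0455
```

Run:
```python
from lane import *
st(); shot("wrist","w8");goto(list(bed(-.013,YL[1],.003)),np.pi+TH)
```

```text
10.28 [ 0.5447 -0.1379  0.0041] [ 3.1416e+00 -1.0000e-04  3.1227e+00] q [ 0.57  0.79 -0.61  1.88  0.7   0.7   1.1 ] w 0.0455 F [ 1.  -0.5 -2.8]
goto [-0.0304  0.0017  0.0012] [ 0.      0.0001 -0.0023] rows>= 1.0
```

>>> carry_out:
  series:
    - [0,0.001,0.0015,0,0,0,255]
    - [-0.006,0.001,0.0018,0,0,0,255]
    - [-0.012,0.001,0.0018,0,0,0,255]
    - [-0.018,0.001,0.0018,0,0,0,255]
    - [-0.023,0.001,0.0018,0,0,0,255]
    - [-0.027,0.001,0.0018,0,0,0,255]
    - [-0.029,0.001,0.0018,0,0,0,255]
    - [-0.03,0.001,0.0018,0,0,0,255]
    - [-0.03,0.001,0.0018,0,0,0,255]

```text
clock: 11.45
position: [0.5746, -0.1374, 0.0028]
tool_rot: [-3.141, -0.0, 3.123]
force: [-5.4, 0.1, 10.2]
grip_width: 0.0455
```

Run:
```python
from lane import *
s=st(); c,sn=np.cos(TH),np.sin(TH); d=np.array(s["position"][:2])-BED; print("bed xy",c*d[0]+sn*d[1],-sn*d[0]+c*d[1])
```

```text
11.45 [ 0.5746 -0.1374  0.0028] [-3.1412e+00 -4.0000e-04  3.1228e+00] q [ 0.55  0.83 -0.62  1.8   0.68  0.74  1.12] w 0.0455 F [-5.4  0.1 10.2]
bed xy -0.013658574753171707 -0.14762801758801825
```

>>> carry_out:
  series:
    - [-0.001,0,-0.001,0,0,0,255]
    - [-0.002,0,-0.001,0,0,0,255]
    - [-0.002,0,-0.001,0,0,0,255]

```text
clock: 11.82
position: [0.5766, -0.1375, 0.0032]
tool_rot: [3.142, -0.0, 3.123]
force: [-2.8, -0.3, -1.3]
grip_width: 0.0456
```

Run:
```python
from lane import *
s=st(); c,sn=np.cos(TH),np.sin(TH); d=np.array(s["position"][:2])-BED; print("bed xy",c*d[0]+sn*d[1],-sn*d[0]+c*d[1])
i,T,p,d=shot("side","s8"); crop(p,310,170,430,280,5,"s8c")
```

```text
11.82 [ 0.5766 -0.1375  0.0032] [ 3.1416e+00 -5.0000e-04  3.1228e+00] q [ 0.55  0.83 -0.62  1.79  0.68  0.74  1.12] w 0.0456 F [-2.8 -0.3 -1.3]
bed xy -0.011620324083407824 -0.1476814434488422
```

>>> carry_out:
  series:
    - [0,0,0.001,0,0,0,255]
    - [0,0,0.001,0,0,0,90]
    - [0,0,0.001,0,0,0,90]
    - [0,0,0.001,0,0,0,90]
    - [0,0,0.001,0,0,0,90]
    - [0,0,-0.02,0,0,0,90]
    - [0,0,-0.06,0,0,0,90]
    - [0,0,-0.12,0,0,0,90]
    - [0,0,-0.12,0,0,0,0]
    - [0,0,-0.12,0,0,0,0]

```text
clock: 13.12
position: [0.5768, -0.1377, 0.1243]
tool_rot: [-3.141, 0.001, 3.123]
force: [-1.4, 0.8, -0.0]
grip_width: 0.0851
```

Run:
```python
from lane import *
s=st(); i,T,p,d=shot("wrist","w9"); moulds("top"); C=cloud(i,T,d)
m=(C[...,2]>.046)&(C[...,2]<.058)&(C[...,0]>.5)&(C[...,0]<.64)&(C[...,1]>-.19)&(C[...,1]<-.09)&(p.min(2)>85)
P=C[m]; c,sn=np.cos(TH),np.sin(TH); b=(P[:,:2]-BED)@np.array([[c,-sn],[sn,c]]); print(len(b),np.percentile(b,[1,99],axis=0).round(4),np.median(P[:,2]))
```

```text
13.12 [ 0.5768 -0.1377  0.1243] [-3.1411e+00  8.0000e-04  3.1226e+00] q [ 0.63  0.67 -0.73  1.74  0.54  0.94  1.23] w 0.0851 F [-1.4  0.8 -0. ]
mm13175 [164 103  22  38 136] [684.1 421.4] [128.1   5.8] -26.0 0.0407
mm13175 [250 120  22  16 154] [657.1 156.7] [62.4 50.3] -87.5 0.0457
mm13175 [191 132  24  31 447] [603.1 333.3] [90.3 46.7] 20.3 0.0402
mm13175 [189 169  23  32 490] [488.6 337.9] [91.  48.6] -12.6 0.0405
mm13175 [201 220  22  34 515] [335.4 302.1] [89.7 47.6] 13.4 0.0401
8860 [[-0.0567 -0.1725]
 [ 0.0504 -0.1192]] 0.05216782980019667
```

Run:
```python
from lane import *
s=st(); goto([.336,.3023,.10],3.372)
```

```text
13.22 [ 0.5763 -0.1375  0.123 ] [ 3.1415e+00 -9.0000e-04  3.1228e+00] q [ 0.63  0.67 -0.73  1.74  0.54  0.94  1.23] w 0.0851 F [-0.6 -0.2 -0.5]
goto [0.2485 0.4352 0.0233] [ 2.000e-04 -9.000e-04 -2.492e-01] rows>= 9.0
```

>>> carry_out:
  series:
    - [0.2485,0.435,0.023,0,0,-0.249,0]
    - [0.2485,0.435,0.023,0,0,-0.249,0]
    - [0.2485,0.435,0.023,0,0,-0.249,0]
    - [0.2485,0.435,0.023,0,0,-0.249,0]
    - [0.2485,0.435,0.023,0,0,-0.249,0]
    - [0.2485,0.435,0.023,0,0,-0.249,0]
    - [0.2485,0.435,0.023,0,0,-0.249,0]
    - [0.2485,0.435,0.023,0,0,-0.249,0]
    - [0.2485,0.435,0.023,0,0,-0.249,0]
    - [0.2485,0.435,0.023,0,0,-0.249,0]

```text
clock: 14.48
position: [0.3362, 0.3017, 0.0998]
tool_rot: [-3.141, -0.001, -2.91]
force: [0.4, -0.1, -0.1]
grip_width: 0.0853
```

Run:
```python
from lane import *
s=st(); moulds("wrist"); goto([.336,.3023,-.01],3.372)
```

```text
14.47 [0.3362 0.3017 0.0998] [-3.1409e+00 -1.2000e-03 -2.9104e+00] q [-0.22  0.54 -0.83  2.11  0.6   0.74  0.36] w 0.0853 F [ 0.4 -0.1 -0.1]
mm14475 [ 285  135   73  132 7124] [336.6 303.6] [89.4 45.8] 13.2 0.0402
mm14475 [309 343  33  13 224] [446.8 330.6] [26.  12.6] -58.0 0.0399
goto [0.0004 0.0014 0.1099] [-0.0009 -0.0009 -0.001 ] rows>= 2.0
```

>>> carry_out:
  series:
    - [0.0003,0.0007,0.05,0,0,0,0]
    - [0.0003,0.0007,0.09,0,0,0,0]
    - [0.0003,0.0007,0.11,0,0,0,0]
    - [0.0003,0.0007,0.11,0,0,0,0]
    - [0.0003,0.0007,0.11,0,0,0,255]
    - [0.0003,0.0007,0.11,0,0,0,255]
    - [0.0003,0.0007,0.11,0,0,0,255]
    - [0.0003,0.0007,0.11,0,0,0,255]
    - [0.0003,0.0007,0.11,0,0,0,255]
    - [0.0003,0.0007,0.11,0,0,0,255]
  force: 40

```text
clock: 15.78
position: [0.3368, 0.3028, -0.0088]
tool_rot: [3.141, 0.002, -2.912]
force: [-0.3, -2.4, 10.8]
grip_width: 0.0452
```

>>> carry_out:
  series:
    - [0,0,-0.02,0,0,0,255]
    - [0,0,-0.07,0,0,0,255]
    - [0,0,-0.11,0,0,0,255]
    - [0,0,-0.11,0,0,0,255]

```text
clock: 16.27
position: [0.3374, 0.3033, 0.1028]
tool_rot: [3.14, 0.004, -2.912]
force: [0.1, -0.2, -3.5]
grip_width: 0.0454
```

Run:
```python
from lane import *
held("w10"); s=st(); goto(list(bed(-.044,YL[2],.1)),np.pi+TH)
```

```text
held top z(tool) -0.0489 x range [-0.0273  0.0445] y [-0.021   0.0232] bolt tool-x end=-: near edge x 0.0452
16.32 [0.3369 0.3026 0.1013] [ 3.1412e+00  2.5000e-03 -2.9125e+00] q [-0.22  0.54 -0.83  2.11  0.6   0.74  0.36] w 0.0452 F [-0.2  0.3 -3.2]
goto [-0.1261 -0.3794  0.0014] [0.0007 0.0024 0.2456] rows>= 7.0
```

>>> carry_out:
  series:
    - [-0.126,-0.379,0.001,0,0,0.2456,255]
    - [-0.126,-0.379,0.001,0,0,0.2456,255]
    - [-0.126,-0.379,0.001,0,0,0.2456,255]
    - [-0.126,-0.379,0.001,0,0,0.2456,255]
    - [-0.126,-0.379,0.001,0,0,0.2456,255]
    - [-0.126,-0.379,0.001,0,0,0.2456,255]
    - [-0.126,-0.379,0.001,0,0,0.2456,255]
    - [-0.126,-0.379,0.001,0,0,0.2456,255]
    - [-0.126,-0.379,0.001,0,0,0.2456,255]
    - [-0.126,-0.379,0.001,0,0,0.2456,255]

```text
clock: 17.58
position: [0.5448, -0.0366, 0.0991]
tool_rot: [3.142, -0.001, 3.128]
force: [0.4, 0.4, -2.3]
grip_width: 0.0454
```

Run:
```python
from lane import *
s=st(); goto(list(bed(-.044,YL[2],.0035)),np.pi+TH)
```

```text
17.57 [ 0.5448 -0.0366  0.0991] [ 3.1415e+00 -5.0000e-04  3.1277e+00] q [ 0.47  0.64 -0.73  1.88  0.56  0.84  1.01] w 0.0454 F [ 0.4  0.4 -2.3]
goto [-0.0012 -0.0017  0.0956] [ 0.0001 -0.0005  0.0026] rows>= 2.0
```

>>> carry_out:
  series:
    - [-0.0012,-0.001,0.03,0,0,0.001,255]
    - [-0.0012,-0.001,0.06,0,0,0.001,255]
    - [-0.0012,-0.001,0.075,0,0,0.001,255]
    - [-0.0012,-0.001,0.085,0,0,0.001,255]
    - [-0.0012,-0.001,0.091,0,0,0.001,255]
    - [-0.0012,-0.001,0.0945,0,0,0.001,255]
    - [-0.0012,-0.001,0.0945,0,0,0.001,255]

```text
clock: 18.45
position: [0.5466, -0.0386, 0.005]
tool_rot: [-3.142, 0.0, 3.125]
force: [-0.6, 0.6, -3.7]
grip_width: 0.0453
```

```bash
cat >> lane.py <<'E'
def bedxy(s):
    c,sn=np.cos(TH),np.sin(TH); d=np.array(s["position"][:2])-BED; print("bed xy",(c*d[0]+sn*d[1]).round(4),(-sn*d[0]+c*d[1]).round(4))
E
python3 - <<'E'
from lane import *
s=st(); bedxy(s); goto(list(bed(-.012,YL[2],.0035)),np.pi+TH); shot("wrist","w11")
E
```

```text
18.45 [ 0.5466 -0.0386  0.005 ] [-3.1415e+00  3.0000e-04  3.1251e+00] q [ 0.4   0.78 -0.61  1.91  0.7   0.68  0.9 ] w 0.0453 F [-0.6  0.6 -3.7]
bed xy -0.0433 -0.0493
goto [-0.0313  0.0003  0.0015] [-0.0001  0.0003  0.    ] rows>= 1.0
```

>>> carry_out:
  series:
    - [-0.004,0,0.0012,0,0,0,255]
    - [-0.01,0,0.0012,0,0,0,255]
    - [-0.016,0,0.0012,0,0,0,255]
    - [-0.022,0,0.0012,0,0,0,255]
    - [-0.026,0,0.0012,0,0,0,255]
    - [-0.029,0,0.0012,0,0,0,255]
    - [-0.031,0,0.0012,0,0,0,255]
    - [-0.0315,0,0.0012,0,0,0,255]
    - [-0.0315,0,0.0012,0,0,0,255]

```text
clock: 19.62
position: [0.5777, -0.0391, 0.0036]
tool_rot: [-3.142, -0.0, 3.125]
force: [-1.0, -0.9, -3.0]
grip_width: 0.0454
```

Run:
```python
from lane import *
s=st(); bedxy(s)
```

```text
19.62 [ 0.5777 -0.0391  0.0036] [-3.1416e+00 -3.0000e-04  3.1252e+00] q [ 0.39  0.82 -0.62  1.83  0.69  0.72  0.94] w 0.0454 F [-1.  -0.9 -3. ]
bed xy -0.0122 -0.0493
```

>>> carry_out:
  series:
    - [-0.0015,0,0.0004,0,0,0,255]
    - [-0.0015,0,0.0005,0,0,0,255]
    - [-0.0015,0,0.0005,0,0,0,255]

```text
clock: 20.0
position: [0.5791, -0.0391, 0.0033]
tool_rot: [-3.141, -0.001, 3.125]
force: [-5.6, -0.0, 4.9]
grip_width: 0.0455
```

>>> carry_out:
  series:
    - [0,0,0,0,0,0,60]
    - [0,0,0,0,0,0,60]
    - [0,0,0,0,0,0,60]
    - [0,0,0,0,0,0,60]
    - [0,0,-0.03,0,0,0,60]
    - [0,0,-0.08,0,0,0,60]
    - [0,0,-0.11,0,0,0,0]
    - [0,0,-0.11,0,0,0,0]

```text
clock: 21.0
position: [0.5806, -0.0392, 0.1152]
tool_rot: [-3.141, 0.004, 3.125]
force: [0.2, 0.4, -0.7]
grip_width: 0.0854
```

```bash
cat >> lane.py <<'E'
def placed(tag,k,name="wrist"):
    i,T,p,d=load(name,tag); C=cloud(i,T,d); c,sn=np.cos(TH),np.sin(TH)
    B=(C[...,:2]-BED)@np.array([[c,-sn],[sn,c]])
    m=(C[...,2]>.046)&(C[...,2]<.058)&(B[...,0]>-.13)&(B[...,0]<.05)&(abs(B[...,1]-YL[k])<.03)&(p.min(2)>75)
    P=B[m]; 
    if len(P)<30: print("lane",k,"none",len(P)); return
    e=np.percentile(P,[1,99],axis=0); print("lane",k,len(P),"back edge",e[0,0].round(4),"-> centre",(e[0,0]+.045).round(4),"y",e[:,1].round(4),"z",np.median(C[m][:,2]).round(4))
E
python3 - <<'E'
from lane import *
s=st(); i,T,p,d=shot("wrist","w12"); placed("w12",1); placed("w12",2); moulds("top","t12"); placed("t12",1,"top");placed("t12",2,"top"); goto([.4888,.3378,.10],np.pi-np.radians(13.2))
E
```

```text
21.0 [ 0.5806 -0.0392  0.1152] [-3.1412  0.0035  3.1248] q [ 0.47  0.67 -0.73  1.78  0.55  0.91  1.05] w 0.0854 F [ 0.2  0.4 -0.7]
lane 1 8596 back edge -0.0565 -> centre -0.0115 y [-0.172 -0.121] z 0.0523
lane 2 9514 back edge -0.057 -> centre -0.012 y [-0.0737 -0.023 ] z 0.0522
t12 [163 104  23  37 137] [683.9 421.4] [127.6   5.3] -26.4 0.0403
t12 [250 120  22  16 123] [657.5 156.5] [61.6 48.6] -87.6 0.0443
t12 [191 132  24  32 452] [602.7 333. ] [89.4 47.6] 19.6 0.0405
t12 [189 169  22  32 472] [488.9 338.3] [91.3 47.7] -13.0 0.0405
lane 1 52 back edge -0.0585 -> centre -0.0135 y [-0.1461 -0.1237] z 0.052
lane 2 387 back edge -0.0579 -> centre -0.0129 y [-0.0689 -0.0247] z 0.0522
goto [0.0967 0.3756 0.0127] [-0.0003 -0.      0.2138] rows>= 7.0
```

>>> carry_out:
  series:
    - [0.097,0.3755,0.013,0,0,0.211,0]
    - [0.097,0.3755,0.013,0,0,0.211,0]
    - [0.097,0.3755,0.013,0,0,0.211,0]
    - [0.097,0.3755,0.013,0,0,0.211,0]
    - [0.097,0.3755,0.013,0,0,0.211,0]
    - [0.097,0.3755,0.013,0,0,0.211,0]
    - [0.097,0.3755,0.013,0,0,0.211,0]
    - [0.097,0.3755,0.013,0,0,0.211,0]
    - [0.097,0.3755,0.013,0,0,0.211,0]

```text
clock: 22.22
position: [0.4891, 0.3361, 0.0994]
tool_rot: [-3.14, -0.0, 2.913]
force: [0.7, 0.1, 0.0]
grip_width: 0.0852
```

Run:
```python
from lane import *
s=st(); moulds("wrist","w13"); goto([.4888,.338,-.01],np.pi-np.radians(13.0))
```

```text
22.23 [0.4891 0.3361 0.0994] [-3.1401e+00 -2.0000e-04  2.9126e+00] q [-0.25  0.69 -0.67  1.75  0.53  0.89  0.19] w 0.0852 F [0.7 0.1 0. ]
w13 [ 286  134   73  132 7613] [489.1 339.3] [89.4 46. ] -13.4 0.0402
w13 [ 294  291   93   65 2676] [589.4 329.2] [59.4 45.7] 18.7 0.0402
goto [0.0009 0.0019 0.1096] [-0.0012 -0.     -0.0026] rows>= 2.0
```

>>> carry_out:
  series:
    - [0.0005,0.0015,0.05,0,0,0,0]
    - [0.0005,0.0015,0.09,0,0,0,0]
    - [0.0005,0.0015,0.1095,0,0,0,0]
    - [0.0005,0.0015,0.1095,0,0,0,0]
    - [0.0005,0.0015,0.1095,0,0,0,255]
    - [0.0005,0.0015,0.1095,0,0,0,255]
    - [0.0005,0.0015,0.1095,0,0,0,255]
    - [0.0005,0.0015,0.1095,0,0,0,255]
    - [0.0005,0.0015,0.1095,0,0,0,255]
    - [0.0005,0.0015,0.1095,0,0,0,255]
  force: 40

```text
clock: 23.52
position: [0.4891, 0.3397, -0.0081]
tool_rot: [3.141, 0.001, 2.914]
force: [-1.4, -2.4, 9.7]
grip_width: 0.0451
```

>>> carry_out:
  series:
    - [0,0,-0.02,0,0,0,255]
    - [0,0,-0.07,0,0,0,255]
    - [0,0,-0.11,0,0,0,255]
    - [0,0,-0.11,0,0,0,255]

```text
clock: 24.02
position: [0.4897, 0.3406, 0.1047]
tool_rot: [3.138, 0.004, 2.914]
force: [0.0, -0.6, -3.5]
grip_width: 0.0451
```

Run:
```python
from lane import *
held("w14"); s=st(); goto(list(bed(-.044,YL[3],.1)),np.pi+TH)
```

```text
held top z(tool) -0.0483 x range [-0.0271  0.0444] y [-0.0205  0.0236] bolt tool-x end=-: near edge x 0.0451
24.07 [0.4891 0.3397 0.1026] [3.1398e+00 2.1000e-03 2.9139e+00] q [-0.25  0.69 -0.67  1.75  0.53  0.89  0.19] w 0.0452 F [ 0.   0.1 -4. ]
goto [-0.1201 -0.2596  0.0024] [ 0.0016  0.0023 -0.2112] rows>= 5.0
```

>>> carry_out:
  series:
    - [-0.12,-0.26,0.002,0.001,0.001,-0.211,255]
    - [-0.12,-0.26,0.002,0.001,0.001,-0.211,255]
    - [-0.12,-0.26,0.002,0.001,0.001,-0.211,255]
    - [-0.12,-0.26,0.002,0.001,0.001,-0.211,255]
    - [-0.12,-0.26,0.002,0.001,0.001,-0.211,255]
    - [-0.12,-0.26,0.002,0.001,0.001,-0.211,255]
    - [-0.12,-0.26,0.002,0.001,0.001,-0.211,255]
    - [-0.12,-0.26,0.002,0.001,0.001,-0.211,255]
    - [-0.12,-0.26,0.002,0.001,0.001,-0.211,255]

```text
clock: 25.2
position: [0.5465, 0.0601, 0.0986]
tool_rot: [-3.141, -0.001, 3.127]
force: [0.1, -0.1, -3.9]
grip_width: 0.0451
```

Run:
```python
from lane import *
s=st(); goto(list(bed(-.044,YL[3],.005)),np.pi+TH)
```

```text
25.2 [0.5465 0.0601 0.0986] [-3.1409e+00 -1.3000e-03  3.1266e+00] q [ 0.3   0.65 -0.73  1.87  0.57  0.85  0.83] w 0.0451 F [ 0.1 -0.1 -3.9]
goto [-0.0011 -0.0003  0.0935] [-0.0007 -0.0013  0.0015] rows>= 2.0
```

>>> carry_out:
  series:
    - [-0.0003,0.0006,0.03,0,0,0.001,255]
    - [-0.0003,0.0006,0.06,0,0,0.001,255]
    - [-0.0003,0.0006,0.075,0,0,0.001,255]
    - [-0.0003,0.0006,0.085,0,0,0.001,255]
    - [-0.0003,0.0006,0.09,0,0,0.001,255]
    - [-0.0003,0.0006,0.0935,0,0,0.001,255]
    - [-0.0003,0.0006,0.0935,0,0,0.001,255]

```text
clock: 26.08
position: [0.5471, 0.0597, 0.0053]
tool_rot: [-3.141, -0.001, 3.124]
force: [0.5, -0.1, -3.4]
grip_width: 0.0451
```

Run:
```python
from lane import *
s=st(); bedxy(s); goto(list(bed(-.012,YL[3],.0035)),np.pi+TH); shot("wrist","w15")
```

```text
26.07 [0.5471 0.0597 0.0053] [-3.1407e+00 -7.0000e-04  3.1241e+00] q [ 0.22  0.78 -0.62  1.91  0.71  0.69  0.72] w 0.0451 F [ 0.5 -0.1 -3.4]
bed xy -0.0444 0.049
goto [-0.0324  0.0001  0.0018] [-0.0009 -0.0007 -0.001 ] rows>= 1.0
```

Centred between the guides (243–253 left, 388–398 right). Slide up.

>>> carry_out:
  series:
    - [-0.004,0,0.0012,0,0,0,255]
    - [-0.01,0,0.0012,0,0,0,255]
    - [-0.016,0,0.0012,0,0,0,255]
    - [-0.022,0,0.0012,0,0,0,255]
    - [-0.027,0,0.0012,0,0,0,255]
    - [-0.031,0,0.0014,0,0,0,255]
    - [-0.033,0,0.0015,0,0,0,255]
    - [-0.034,0,0.0015,0,0,0,255]
    - [-0.034,0,0.0015,0,0,0,255]

```text
clock: 27.25
position: [0.5803, 0.0592, 0.0039]
tool_rot: [-3.14, -0.002, 3.124]
force: [-11.3, -1.3, 13.4]
grip_width: 0.0451
```

Run:
```python
from lane import *
s=st(); bedxy(s)
```

```text
27.25 [0.5803 0.0592 0.0039] [-3.1403e+00 -2.3000e-03  3.1245e+00] q [ 0.23  0.82 -0.63  1.82  0.69  0.74  0.77] w 0.0451 F [-11.3  -1.3  13.4]
bed xy -0.0112 0.049
```

>>> carry_out:
  series:
    - [0.0005,0,-0.0007,0,0,0,255]
    - [0.0005,0,-0.0007,0,0,0,60]
    - [0.0005,0,-0.0007,0,0,0,60]
    - [0.0005,0,-0.0007,0,0,0,60]
    - [0.0005,0,-0.0007,0,0,0,60]
    - [0.0005,0,-0.03,0,0,0,60]
    - [0.0005,0,-0.08,0,0,0,60]
    - [0.0005,0,-0.11,0,0,0,0]
    - [0.0005,0,-0.11,0,0,0,0]

```text
clock: 28.38
position: [0.5817, 0.0593, 0.1157]
tool_rot: [-3.141, 0.002, 3.124]
force: [-0.7, -0.0, -0.5]
grip_width: 0.0854
```

Run:
```python
from lane import *
s=st(); i,T,p,d=shot("wrist","w16"); placed("w16",1); placed("w16",2); placed("w16",3); moulds("top","t16"); [placed("t16",k,"top") for k in (1,2,3)]; goto([.6025,.333,.10],np.pi+np.radians(19.6))
```

```text
28.38 [0.5817 0.0593 0.1157] [-3.1409e+00  2.4000e-03  3.1238e+00] q [ 0.3   0.67 -0.74  1.77  0.56  0.92  0.88] w 0.0854 F [-0.7 -0.  -0.5]
lane 1 7704 back edge -0.0566 -> centre -0.0116 y [-0.1715 -0.1206] z 0.0524
lane 2 8539 back edge -0.0571 -> centre -0.0121 y [-0.074  -0.0228] z 0.0523
lane 3 9496 back edge -0.0574 -> centre -0.0124 y [0.0235 0.0748] z 0.0522
t16 [164 103  22  38 136] [684.  422.1] [127.9   6. ] -25.8 0.0402
t16 [191 132  23  31 370] [602.7 333.8] [88.5 46.2] 19.0 0.0403
lane 1 none 0
lane 2 none 4
lane 3 368 back edge -0.0591 -> centre -0.0141 y [0.0284 0.0728] z 0.0524
goto [-0.0172  0.2745  0.0129] [-0.001  -0.0014 -0.3598] rows>= 5.0
```

Three in place. Next mould a at (602.7, 333.4), yaw ≈ 19.4°.

>>> carry_out:
  series:
    - [-0.017,0.275,0.013,0,0,-0.358,0]
    - [-0.017,0.275,0.013,0,0,-0.358,0]
    - [-0.017,0.275,0.013,0,0,-0.358,0]
    - [-0.017,0.275,0.013,0,0,-0.358,0]
    - [-0.017,0.275,0.013,0,0,-0.358,0]
    - [-0.017,0.275,0.013,0,0,-0.358,0]
    - [-0.017,0.275,0.013,0,0,-0.358,0]
    - [-0.017,0.275,0.013,0,0,-0.358,0]

```text
clock: 29.48
position: [0.6027, 0.3323, 0.1]
tool_rot: [-3.14, -0.002, -2.802]
force: [0.2, 1.0, 0.1]
grip_width: 0.0851
```

Run:
```python
from lane import *
s=st(); moulds("wrist","w17"); goto([.6027,.3333,-.01],np.pi+np.radians(19.4))
```

```text
29.48 [0.6027 0.3323 0.1   ] [-3.1404e+00 -1.8000e-03 -2.8025e+00] q [-0.14  0.86 -0.78  1.47  0.64  1.08  0.86] w 0.0851 F [0.2 1.  0.1]
w17 [ 285  138   73  131 7486] [604.5 334.2] [89.6 46. ] 19.0 0.0401
w17 [  0 143  12  58 296] [649.2 130.7] [39.5  7.4] 0.8 0.0492
w17 [ 70 171  19  59 421] [650.4 184.2] [39.9  7.1] -1.4 0.0492
w17 [  6 200  35  22 185] [673.2 142.5] [35.6 18.1] -87.0 0.0387
w17 [ 47 221  41  21 289] [679.7 173.1] [30.2  9.1] -89.0 0.0383
goto [-0.0004  0.0009  0.1102] [-0.001  -0.0015  0.0006] rows>= 2.0
```

Run:
```python
from lane import *
i,T,p,d=load("wrist","w17"); H=np.array(i["hand_eye"]); C=cloud(i,H,d); W=cloud(i,T,d)
m=np.zeros((400,640),bool); m[280:400,345:430]=1; m&=(p.min(2)>60)&(W[...,2]>.03)&(d>.1)
P=C[m]; print(len(P),P.min(0).round(3),P.max(0).round(3)); print("top z",np.percentile(W[m][:,2],99))
i,T,p,d=load("top","t16"); W=cloud(i,T,d); s=telemetry.observe()
m=(W[...,2]>.045)&(W[...,2]<.09)&(W[...,0]>.56)&(W[...,0]<.75)&(W[...,1]>.36)&(W[...,1]<.5)
P=(W[m]-np.array(s["position"]))@R.from_euler("xyz",s["tool_rot"]).as_matrix()
print(len(P),W[m][:,2].max(),"tool: max x",P[:,0].max().round(3)); 
k=P[:,0]>-.07; print(P[k].min(0).round(3) if k.any() else None)
j=np.argsort(np.hypot(P[:,0],P[:,1]))[:5]; print(P[j].round(3),W[m][j].round(3))
```

```text
1644 [-0.12   0.044 -0.034] [-0.006  0.083  0.07 ]
top z 0.06939474588916092
281 0.07414425437759697 tool: max x -0.059
[-0.07   0.094  0.029]
[[-0.081  0.08   0.033]
 [-0.087  0.074  0.037]
 [-0.081  0.081  0.041]
 [-0.089  0.073  0.051]
 [-0.073  0.088  0.038]] [[0.653 0.435 0.067]
 [0.66  0.431 0.063]
 [0.653 0.436 0.059]
 [0.662 0.431 0.049]
 [0.643 0.44  0.062]]
```

>>> carry_out:
  series:
    - [-0.0008,0.0008,0.05,0,0,0,0]
    - [-0.0008,0.0008,0.09,0,0,0,0]
    - [-0.0008,0.0008,0.11,0,0,0,0]
    - [-0.0008,0.0008,0.11,0,0,0,0]
    - [-0.0008,0.0008,0.11,0,0,0,255]
    - [-0.0008,0.0008,0.11,0,0,0,255]
    - [-0.0008,0.0008,0.11,0,0,0,255]
    - [-0.0008,0.0008,0.11,0,0,0,255]
    - [-0.0008,0.0008,0.11,0,0,0,255]
    - [-0.0008,0.0008,0.11,0,0,0,255]
  force: 40

```text
clock: 30.78
position: [0.6035, 0.335, -0.0082]
tool_rot: [-3.141, 0.001, -2.801]
force: [-1.4, -1.7, 9.2]
grip_width: 0.0452
```

>>> carry_out:
  series:
    - [0,0,-0.02,0,0,0,255]
    - [0,0,-0.07,0,0,0,255]
    - [0,0,-0.11,0,0,0,255]
    - [0,0,-0.11,0,0,0,255]

```text
clock: 31.28
position: [0.6042, 0.336, 0.1049]
tool_rot: [3.141, 0.004, -2.801]
force: [-0.3, -0.1, -3.3]
grip_width: 0.0453
```

Run:
```python
from lane import *
held("w18"); s=st(); goto(list(bed(-.044,YL[4],.1)),np.pi+TH)
```

```text
held top z(tool) -0.0484 x range [-0.0279  0.0441] y [-0.0212  0.0231] bolt tool-x end=-: near edge x 0.0447
31.32 [0.6034 0.3352 0.1026] [-3.1414e+00  1.4000e-03 -2.8011e+00] q [-0.14  0.85 -0.78  1.47  0.64  1.08  0.86] w 0.0452 F [ 0.1 -0.1 -3.4]
goto [ 0.1105 -0.1492  0.0024] [1.000e-04 1.500e-03 3.569e-01] rows>= 3.0
```

>>> carry_out:
  series:
    - [0.1105,-0.149,0.002,0,0.001,0.357,255]
    - [0.1105,-0.149,0.002,0,0.001,0.357,255]
    - [0.1105,-0.149,0.002,0,0.001,0.357,255]
    - [0.1105,-0.149,0.002,0,0.001,0.357,255]
    - [0.1105,-0.149,0.002,0,0.001,0.357,255]
    - [0.1105,-0.149,0.002,0,0.001,0.357,255]
    - [0.1105,-0.149,0.002,0,0.001,0.357,255]
    - [0.1105,-0.149,0.002,0,0.001,0.357,255]

```text
clock: 32.33
position: [0.5483, 0.1581, 0.0984]
tool_rot: [-3.141, -0.002, 3.126]
force: [0.4, -0.2, -3.3]
grip_width: 0.0451
```

Run:
```python
from lane import *
s=st(); goto(list(bed(-.044,YL[4],.005)),np.pi+TH)
```

```text
32.33 [0.5483 0.1581 0.0984] [-3.1407e+00 -2.3000e-03  3.1260e+00] q [ 0.12  0.68 -0.74  1.81  0.58  0.88  0.67] w 0.0451 F [ 0.4 -0.2 -3.3]
goto [-0.001  -0.0003  0.0934] [-0.0009 -0.0023  0.0009] rows>= 2.0
```

>>> carry_out:
  series:
    - [-0.0003,0.0006,0.03,0,-0.001,0.001,255]
    - [-0.0003,0.0006,0.06,0,-0.001,0.001,255]
    - [-0.0003,0.0006,0.075,0,-0.001,0.001,255]
    - [-0.0003,0.0006,0.085,0,-0.001,0.001,255]
    - [-0.0003,0.0006,0.09,0,-0.001,0.001,255]
    - [-0.0003,0.0006,0.0935,0,-0.001,0.001,255]
    - [-0.0003,0.0006,0.0935,0,-0.001,0.001,255]

```text
clock: 33.2
position: [0.5487, 0.158, 0.0053]
tool_rot: [-3.141, -0.001, 3.124]
force: [-0.7, -0.2, -3.0]
grip_width: 0.0455
```

Run:
```python
from lane import *
s=st(); bedxy(s); goto(list(bed(-.012,YL[4],.0035)),np.pi+TH); shot("wrist","w19")
```

```text
33.2 [0.5487 0.158  0.0053] [-3.1406e+00 -7.0000e-04  3.1240e+00] q [ 0.06  0.81 -0.64  1.85  0.71  0.72  0.57] w 0.0455 F [-0.7 -0.2 -3. ]
bed xy -0.0444 0.1473
goto [-0.0324 -0.0003  0.0017] [-0.001  -0.0007 -0.001 ] rows>= 1.0
```

>>> carry_out:
  series:
    - [-0.004,0,0.0012,0,0,0,255]
    - [-0.01,0,0.0012,0,0,0,255]
    - [-0.016,0,0.0012,0,0,0,255]
    - [-0.022,0,0.0012,0,0,0,255]
    - [-0.027,0,0.0012,0,0,0,255]
    - [-0.031,0,0.0012,0,0,0,255]
    - [-0.033,0,0.0012,0,0,0,255]
    - [-0.0335,0,0.0012,0,0,0,255]
    - [-0.0335,0,0.0012,0,0,0,255]

```text
clock: 34.38
position: [0.5816, 0.1575, 0.0038]
tool_rot: [-3.14, -0.002, 3.124]
force: [-5.9, -0.6, 3.0]
grip_width: 0.0453
```

Run:
```python
from lane import *
s=st(); bedxy(s)
```

```text
34.38 [0.5816 0.1575 0.0038] [-3.1403e+00 -1.8000e-03  3.1243e+00] q [ 0.06  0.85 -0.64  1.76  0.7   0.77  0.62] w 0.0453 F [-5.9 -0.6  3. ]
bed xy -0.0115 0.1473
```

>>> carry_out:
  series:
    - [0,0,0,0,0,0,60]
    - [0,0,0,0,0,0,60]
    - [0,0,0,0,0,0,60]
    - [0,0,0,0,0,0,60]
    - [0,0,-0.03,0,0,0,60]
    - [0,0,-0.08,0,0,0,60]
    - [-0.03,-0.03,-0.12,0,0,0,0]
    - [-0.06,-0.08,-0.15,0,0,0,0]
    - [-0.09,-0.13,-0.17,0,0,0,0]
    - [-0.1,-0.15,-0.18,0,0,0,0]

```text
clock: 35.62
position: [0.6811, 0.0019, 0.1847]
tool_rot: [-3.14, 0.0, 3.12]
force: [-0.7, 0.7, -0.2]
grip_width: 0.0858
```

Run:
```python
from lane import *
s=st(); i,T,p,d=shot("wrist","w20"); [placed("w20",k) for k in (1,2,3,4)]
```

```text
35.62 [0.6811 0.0019 0.1847] [-3.1396e+00  2.0000e-04  3.1201e+00] q [ 0.35  0.73 -0.75  1.43  0.52  1.18  1.08] w 0.0858 F [-0.7  0.7 -0.2]
lane 1 6627 back edge -0.0536 -> centre -0.0086 y [-0.1725 -0.1205] z 0.0523
lane 2 6855 back edge -0.0505 -> centre -0.0055 y [-0.0746 -0.0225] z 0.0522
lane 3 6848 back edge -0.05 -> centre -0.005 y [0.023  0.0754] z 0.0522
lane 4 6414 back edge -0.0524 -> centre -0.0074 y [0.1225 0.1705] z 0.0521
```

Run:
```python
from lane import *
i,T,p,d=load("wrist","w20")
crop(p,120,100,330,185,3.7,"c20a"); crop(p,330,100,540,185,3.7,"c20b")
C=cloud(i,T,d); c,sn=np.cos(TH),np.sin(TH); B=(C[...,:2]-BED)@np.array([[c,-sn],[sn,c]])
for k in YL:
    m=(abs(C[...,2]-.0435)<.0025)&(np.hypot(B[...,0]-.06,B[...,1]-YL[k]-.001)<.020)
    P=B[m]-[.06,YL[k]]; v,w=np.linalg.eigh(np.cov(P.T)); a=np.degrees(np.arctan2(w[1,1],w[0,1])); 
    # disc-top pts
    m2=(abs(C[...,2]-.050)<.002)&(np.hypot(B[...,0]-.06,B[...,1]-YL[k]-.001)<.0235); Q=B[m2]
    print(k,len(P),"slot c",P.mean(0).round(4),"ang(bed) deg",((a+90)%180-90).round(1),np.sqrt(v).round(4),"disc",len(Q),np.percentile(Q,[1,99],axis=0).round(4).tolist())
```

```text
1 350 slot c [-0.0018  0.0025] ang(bed) deg -9.0 [0.0069 0.0115] disc 1391 [[0.0421, -0.1682], [0.0792, -0.1271]]
2 411 slot c [-0.0018  0.0017] ang(bed) deg -5.3 [0.0067 0.0115] disc 1378 [[0.0425, -0.0705], [0.0784, -0.0295]]
3 409 slot c [-0.0013 -0.0001] ang(bed) deg -0.2 [0.0063 0.0115] disc 1374 [[0.0422, 0.0318], [0.0782, 0.0686]]
4 363 slot c [-0.0014 -0.0014] ang(bed) deg 5.3 [0.0087 0.0112] disc 1372 [[0.0418, 0.1296], [0.0784, 0.1665]]
```

Run:
```python
from lane import *
s=st(); goto([.43,-.235,.25],np.pi)
```

```text
35.67 [ 6.820e-01 -1.000e-04  1.855e-01] [-3.1388e+00  1.3000e-03  3.1184e+00] q [ 0.35  0.73 -0.75  1.43  0.52  1.18  1.08] w 0.0853 F [-0.8 -2.6  0.2]
goto [ 0.2464 -0.2408 -0.0642] [-0.0028  0.0012 -0.0232] rows>= 6.0
```

>>> carry_out:
  series:
    - [0.04,-0.02,-0.064,-0.002,0,-0.02,0]
    - [0.1,-0.06,-0.064,-0.002,0,-0.02,0]
    - [0.15,-0.11,-0.064,-0.002,0,-0.02,0]
    - [0.2,-0.16,-0.064,-0.002,0,-0.02,0]
    - [0.246,-0.2,-0.064,-0.002,0,-0.02,0]
    - [0.246,-0.24,-0.064,-0.002,0,-0.02,0]
    - [0.246,-0.24,-0.064,-0.002,0,-0.02,0]
    - [0.246,-0.24,-0.064,-0.002,0,-0.02,0]

```text
clock: 36.67
position: [0.4295, -0.2297, 0.2484]
tool_rot: [3.141, -0.001, -3.14]
force: [0.2, -0.1, -0.9]
grip_width: 0.0853
```

Run:
```python
from lane import *
s=st(); i,T,p,d=shot("wrist","w21"); shot("top","t21"); shot("side","s21")
def drv(n,t):
    i,T,p,d=load(n,t); C=cloud(i,T,d)
    m=(C[...,2]>.106)&(C[...,2]<.118)&(abs(C[...,0]-.42)<.05)&(abs(C[...,1]+.24)<.06)
    P=C[m]; r=cv2.minAreaRect((P[:,:2]*1000).astype(np.float32)); print(t,"handle top",len(P),np.round(r[0],1),np.round(r[1],1),round(r[2],1),np.median(P[:,2]).round(4))
    m=(C[...,2]>.046)&(C[...,2]<.053)&(abs(C[...,0]-.42)<.06)&(abs(C[...,1]+.24)<.07)
    P=C[m]; r=cv2.minAreaRect((P[:,:2]*1000).astype(np.float32)); print("  stand",len(P),np.round(r[0],1),np.round(r[1],1),round(r[2],1),np.median(P[:,2]).round(4))
drv("wrist","w21"); drv("top","t21")
```

```text
36.67 [ 0.4295 -0.2297  0.2484] [ 3.1406e+00 -9.0000e-04 -3.1397e+00] q [ 1.05  0.36 -0.86  1.87  0.31  1.05  1.64] w 0.0853 F [ 0.2 -0.1 -0.9]
w21 handle top 892 [ 425.  -243.8] [26.3 26. ] 11.4 0.112
  stand 3322 [ 425.  -244.1] [70.4 70.4] 79.9 0.0502
t21 handle top 91 [ 424.5 -243.3] [25.6 25.6] 10.1 0.1118
  stand 383 [ 424.5 -244. ] [71.  70.9] 80.0 0.05
```

Run:
```python
from lane import *
s=st(); goto([.425,-.2448,.14],np.pi+.19)
```

```text
36.83 [ 0.4302 -0.2284  0.2484] [ 3.1403e+00 -8.0000e-04 -3.1368e+00] q [ 1.05  0.36 -0.86  1.87  0.31  1.05  1.64] w 0.0859 F [-0.2  0.6  0.6]
goto [ 0.0052 -0.0165  0.1084] [ 0.0013 -0.0007 -0.1852] rows>= 2.0
```

>>> carry_out:
  series:
    - [0.005,-0.0165,0.05,0.001,0,-0.185,0]
    - [0.005,-0.0165,0.1,0.001,0,-0.185,0]
    - [0.005,-0.0165,0.108,0.001,0,-0.185,0]
    - [0.005,-0.0165,0.108,0.001,0,-0.185,0]
    - [0.005,-0.0165,0.108,0.001,0,-0.185,0]

```text
clock: 37.45
position: [0.4256, -0.2462, 0.142]
tool_rot: [-3.14, 0.001, -2.954]
force: [-0.3, -0.9, 0.5]
grip_width: 0.0855
```

Run:
```python
from lane import *
s=st(); i,T,p,d=shot("wrist","w22"); C=cloud(i,T,d); H=cloud(i,np.array(i["hand_eye"]),d)
m=(C[...,2]>.106)&(C[...,2]<.118)&(abs(C[...,0]-.42)<.05)&(abs(C[...,1]+.24)<.06)
for Q in (C,H):
    P=Q[m]; r=cv2.minAreaRect((P[:,:2]*1000).astype(np.float32)); print("handle top",len(P),np.round(r[0],1),np.round(r[1],1),round(r[2],1),np.median(P[:,2]).round(4))
goto([.425,-.2448,.05],np.pi+.19)
```

```text
37.45 [ 0.4256 -0.2462  0.142 ] [-3.1400e+00  7.0000e-04 -2.9537e+00] q [ 1.01  0.51 -0.81  1.98  0.49  0.85  1.69] w 0.0855 F [-0.3 -0.9  0.5]
handle top 1945 [ 425.  -243.8] [26.  25.8] 10.6 0.1119
handle top 1945 [0.2 2.5] [26.  25.8] 0.2 0.0301
goto [0.0001 0.0017 0.0919] [-0.0016  0.0005 -0.0024] rows>= 2.0
```

>>> carry_out:
  series:
    - [0,0.0012,0.05,0,0,0,0]
    - [0,0.0012,0.08,0,0,0,0]
    - [0,0.0012,0.091,0,0,0,0]
    - [0,0.0012,0.091,0,0,0,0]
    - [0,0.0012,0.091,0,0,0,255]
    - [0,0.0012,0.091,0,0,0,255]
    - [0,0.0012,0.091,0,0,0,255]
    - [0,0.0012,0.091,0,0,0,255]
    - [0,0.0012,0.091,0,0,0,255]
    - [0,0.0012,0.091,0,0,0,255]
  force: 60

```text
clock: 38.75
position: [0.4243, -0.2452, 0.0498]
tool_rot: [-3.141, -0.001, -2.954]
force: [-2.2, -0.1, 8.9]
grip_width: 0.0255
```

>>> carry_out:
  series:
    - [0,0,0,0,0,0,255]
    - [0,0,0,0,0,0,255]
    - [0,0,-0.02,0,0,0,255]
    - [0,0,-0.07,0,0,0,255]
    - [0,0,-0.12,0,0,0,255]
    - [0,0,-0.12,0,0,0,255]
    - [0,0,-0.12,0,0,0,255]

```text
clock: 39.62
position: [0.4238, -0.2451, 0.169]
tool_rot: [3.142, -0.001, -2.954]
force: [0.4, 0.2, -1.6]
grip_width: 0.0254
```

Run:
```python
from lane import *
s=st(); i,T,p,d=shot("wrist","w23"); i,T,p,d=shot("side","s23"); u=proj(i,T,[s["position"]])[0].astype(int); print(u)
crop(p,u[0]-50,u[1]-40,u[0]+50,u[1]+50,6,"s23c")
```

```text
39.62 [ 0.4238 -0.2451  0.169 ] [ 3.1416e+00 -1.5000e-03 -2.9545e+00] q [ 1.04  0.47 -0.84  1.96  0.45  0.9   1.73] w 0.0254 F [ 0.4  0.2 -1.6]
[324 225]
```

Run:
```python
from lane import *
i,T,p,d=load("side","s23"); crop(p,300,215,350,245,16,"s23d")
s=telemetry.observe(); Rm=R.from_euler("xyz",s["tool_rot"]).as_matrix()
P=lambda q: np.array(s["position"])+Rm@np.array(q)
for nm,ax in (("along x",[.009,0,0]),("along y",[0,.009,0])):
    ax=np.array(ax)
    for z in (.045,.031): 
        u=proj(i,T,[P(ax+[0,0,z]),P(-ax+[0,0,z])]); print(nm,z,((u-[300,215])*16).round(0).tolist())
```

```text
along x 0.045 [[352.0, 390.0], [447.0, 366.0]]
along x 0.031 [[351.0, 325.0], [447.0, 302.0]]
along y 0.045 [[381.0, 349.0], [419.0, 406.0]]
along y 0.031 [[380.0, 286.0], [418.0, 342.0]]
```

Run:
```python
from lane import *
s=st(); goto(list(bed(.06,YL[1],.13)),np.pi+TH); print(bed(.06,YL[1],.13))
```

```text
39.73 [ 0.4237 -0.2448  0.1684] [ 3.1404e+00 -2.2000e-03 -2.9540e+00] q [ 1.04  0.48 -0.84  1.96  0.45  0.9   1.73] w 0.0254 F [-0.5  0.4 -1.4]
goto [-0.2406  0.063   0.038 ] [ 0.001  -0.0023  0.2041] rows>= 5.0
[ 0.64826644 -0.13796995  0.13      ]
```

>>> carry_out:
  series:
    - [-0.05,0.013,0,0,-0.002,0.05,255]
    - [-0.1,0.026,0,0,-0.002,0.1,255]
    - [-0.15,0.04,0,0,-0.002,0.15,255]
    - [-0.2,0.053,0.01,0,-0.002,0.18,255]
    - [-0.23,0.061,0.03,0,-0.002,0.2,255]
    - [-0.2406,0.063,0.038,0,-0.002,0.204,255]
    - [-0.2406,0.063,0.038,0,-0.002,0.204,255]
    - [-0.2406,0.063,0.038,0,-0.002,0.204,255]
    - [-0.2406,0.063,0.038,0,-0.002,0.204,255]

```text
clock: 40.85
position: [0.6485, -0.1392, 0.1318]
tool_rot: [-3.141, 0.002, 3.124]
force: [0.1, -0.2, -2.2]
grip_width: 0.0253
```

Run:
```python
from lane import *
s=st(); bedxy(s); goto(list(bed(.06,YL[1],.1)),np.pi+TH)
i,T,p,d=shot("wrist","w24"); i,T,p,d=shot("side","s24"); u=proj(i,T,[s["position"]])[0].astype(int); print(u)
crop(p,u[0]-50,u[1]-30,u[0]+50,u[1]+45,8,"s24c")
```

```text
40.85 [ 0.6485 -0.1392  0.1318] [-3.1411e+00  1.6000e-03  3.1242e+00] q [ 0.55  0.75 -0.7   1.54  0.53  1.05  1.27] w 0.0253 F [ 0.1 -0.2 -2.2]
bed xy 0.0602 -0.1482
goto [0.0003 0.0012 0.0318] [-0.0005  0.0016 -0.0009] rows>= 1.0
[390 207]
```

```bash
cat >> lane.py <<'E'
def lockcheck(tag,k):
    i,T,p,d=load("wrist",tag); Hm=np.array(i["hand_eye"]); C=cloud(i,T,d); H=cloud(i,Hm,d); c,sn=np.cos(TH),np.sin(TH); B=(C[...,:2]-BED)@np.array([[c,-sn],[sn,c]])
    m=(abs(C[...,2]-.050)<.0018)&(np.hypot(B[...,0]-.06,B[...,1]-YL[k])<.0245)&(d>.1)
    P=H[m]; e=np.percentile(P,[1,99],axis=0); print("disc tool x",e[:,0].round(4),"y",e[:,1].round(4),"mid y",e[:,1].mean().round(4),len(P))
    m=(abs(C[...,2]-.044)<.003)&(np.hypot(B[...,0]-.06,B[...,1]-YL[k])<.018)&(d>.1)
    P=H[m]; print("slot floor y",P.mean(0).round(4) if len(P) else None,len(P))
    m=(H[...,2]<-.055)&(H[...,2]>-.07)&(abs(H[...,0])<.02)&(abs(H[...,1])<.02)&(p[...,2]>p[...,0]*1.4)
    P=H[m]; e=np.percentile(P,[1,99],axis=0); print("handle y",e[:,1].round(4),e[:,1].mean().round(4),"x",e[:,0].round(4),"z",np.median(P[:,2]).round(4))
E
python3 - <<'E'
from lane import *
lockcheck("w24",1)
i,T,p,d=load("wrist","w24"); crop(p,270,140,380,220,7,"c24")
E
```

```text
disc tool x [-0.0105  0.0187] y [-0.0221  0.0208] mid y -0.0007 1541
slot floor y [0.0063 0.0028 0.0886] 311
handle y [-0.0115  0.0144] 0.0015 x [-0.0123  0.0124] z -0.062
```

```bash
cat >> lane.py <<'E'
def px2tool(tag,uv,z):
    i,T,p,d=load("wrist",tag); P=on_plane(i,T,uv,z); Hm=np.array(i["hand_eye"]); TW=T@np.linalg.inv(Hm)
    Q=(P-TW[:3,3])@TW[:3,:3]; return Q
def slot(tag,corn,off,f,z=.050):
    """corn: left-top,left-bottom,right-top,right-bottom in crop px"""
    uv=np.array(corn,float)/f+np.array(off); Q=px2tool(tag,uv,z); print(Q.round(4))
    a=[np.arctan2(Q[k+1,1]-Q[k,1],Q[k+1,0]-Q[k,0]) for k in (0,2)]; a=[((x+np.pi/2)%np.pi)-np.pi/2 for x in a]
    print("edge angles about tool z (deg)",np.degrees(a).round(1),"mid y at each end",((Q[0]+Q[2])/2)[:2].round(4),((Q[1]+Q[3])/2)[:2].round(4),"width",np.linalg.norm(Q[0]-Q[2]).round(4))
E
python3 - <<'E'
from lane import *
slot("w24",[(350,205),(325,455),(412,205),(390,460)],(270,140),7)
print(px2tool("w24",[(270+178/7,140+290/7),(270+555/7,140+290/7)],.05).round(4))
E
```

```text
[[ 0.0187  0.0016  0.0818]
 [-0.0073 -0.001   0.0818]
 [ 0.0187  0.0078  0.0818]
 [-0.0078  0.0057  0.0818]]
edge angles about tool z (deg) [5.7 4.5] mid y at each end [0.0187 0.0047] [-0.0075  0.0024] width 0.0062
[[ 0.0101 -0.0158  0.0818]
 [ 0.01    0.0223  0.0818]]
```

>>> carry_out:
  series:
    - [0,0.0015,0.01,0,0.001,0.08,255]
    - [0,0.0015,0.025,0,0.001,0.08,255]
    - [0,0.0015,0.032,0,0.001,0.08,255]
    - [0,0.0015,0.036,0,0.001,0.08,255]
    - [0,0.0015,0.039,0,0.001,0.08,255]
    - [0,0.0015,0.042,0,0.001,0.08,255]
    - [0,0.0015,0.042,0,0.001,0.08,255]

```text
clock: 41.82
position: [0.6489, -0.1368, 0.089]
tool_rot: [3.142, -0.0, 3.045]
force: [-0.2, -1.4, -1.4]
grip_width: 0.0251
```

Run:
```python
from lane import *
s=st(); bedxy(s); print(np.round(s["moment"],3))
```

```text
41.83 [ 0.6489 -0.1368  0.089 ] [ 3.1415e+00 -1.0000e-04  3.0453e+00] q [ 0.52  0.8  -0.66  1.56  0.56  0.98  1.17] w 0.0251 F [-0.2 -1.4 -1.4]
bed xy 0.0606 -0.1458
[-0.292  0.042  0.038]
```

>>> carry_out:
  series:
    - [0,-0.0004,0,0,0,0.12,255]
    - [0,-0.0004,0,0,0,0.26,255]
    - [0,-0.0004,0,0,0,0.4,255]
    - [0,-0.0004,0,0,0,0.54,255]
    - [0,-0.0004,0,0,0,0.68,255]
    - [0,-0.0004,0,0,0,0.82,255]
    - [0,-0.0004,0,0,0,0.96,255]
    - [0,-0.0004,0,0,0,1.1,255]
    - [0,-0.0004,0,0,0,1.24,255]
    - [0,-0.0004,0,0,0,1.3,255]

```text
clock: 43.08
position: [0.6479, -0.138, 0.089]
tool_rot: [-3.14, 0.001, 1.742]
force: [-4.9, -4.9, 0.2]
grip_width: 0.0255
```

```bash
cat >> lane.py <<'E'
def m():
    s=st(); bedxy(s); print("M",np.round(s["moment"],3),"turned from open (rad)",round(((np.pi+TH-s["tool_rot"][2]+np.pi)%(2*np.pi))-np.pi,3)); return s
E
python3 - <<'E'
from lane import *
m()
E
```

```text
43.08 [ 0.6479 -0.138   0.089 ] [-3.1395e+00  8.0000e-04  1.7418e+00] q [ 0.34  0.74 -0.34  1.57  0.3   0.89  0.06] w 0.0255 F [-4.9 -4.9  0.2]
bed xy 0.0597 -0.1471
M [-1.278  1.402  0.33 ] turned from open (rad) 1.383
```

>>> carry_out:
  series:
    - [0,0,0,0,0,0.08,255]
    - [0,0,0,0,0,0.16,255]
    - [0,0,0,0,0,0.2,255]
    - [0,0,0,0,0,0.2,255]

```text
clock: 43.58
position: [0.6478, -0.138, 0.089]
tool_rot: [-3.139, 0.001, 1.545]
force: [-6.2, -4.7, 1.6]
grip_width: 0.0256
```

Run:
```python
from lane import *
m()
```

```text
43.58 [ 0.6478 -0.138   0.089 ] [-3.1394e+00  1.2000e-03  1.5446e+00] q [ 0.31  0.73 -0.3   1.58  0.26  0.88 -0.11] w 0.0256 F [-6.2 -4.7  1.6]
bed xy 0.0595 -0.1471
M [-1.16   1.662  0.503] turned from open (rad) 1.58
```

>>> carry_out:
  series:
    - [0,0,0,0,0,0.05,255]
    - [0,0,0,0,0,0.1,255]
    - [0,0,0,0,0,0.1,255]

```text
clock: 43.95
position: [0.6477, -0.138, 0.0891]
tool_rot: [-3.14, 0.001, 1.445]
force: [-6.8, -4.3, 1.8]
grip_width: 0.0256
```

Run:
```python
from lane import *
m(); shot("wrist","w25")
```

```text
43.95 [ 0.6477 -0.138   0.0891] [-3.1395e+00  1.4000e-03  1.4447e+00] q [ 0.29  0.73 -0.27  1.58  0.24  0.87 -0.19] w 0.0256 F [-6.8 -4.3  1.8]
bed xy 0.0595 -0.147
M [-1.326  1.82   0.681] turned from open (rad) 1.68
```

Run:
```python
from lane import *
[placed("w25",k) for k in (1,2)]
i,T,p,d=load("wrist","w25"); crop(p,250,140,400,250,5,"c25")
```

```text
lane 1 10729 back edge -0.0547 -> centre -0.0097 y [-0.167  -0.1198] z 0.0532
lane 2 11824 back edge -0.0563 -> centre -0.0113 y [-0.0702 -0.0255] z 0.0522
```

>>> carry_out:
  series:
    - [0,0,0,0,0,-0.1,255]
    - [0,0,0,0,0,-0.2,255]
    - [0,0,0,0,0,-0.2,255]
    - [0,0,-0.02,0,0,-0.2,255]
    - [0,0,-0.05,0,0,-0.2,255]
    - [-0.03,0,-0.06,0,0,-0.2,255]
    - [-0.06,0,-0.06,0,0,-0.2,255]
    - [-0.06,0,-0.06,0,0,-0.2,255]

```text
clock: 45.0
position: [0.6413, -0.1993, 0.1507]
tool_rot: [3.14, 0.001, 1.642]
force: [0.6, 0.2, -0.3]
grip_width: 0.0252
```

Run:
```python
from lane import *
m(); shot("wrist","w26"); [placed("w26",k) for k in (1,2)]
i,T,p,d=load("wrist","w26"); 
s=telemetry.observe(); u=proj(i,T,[bed(.06,-.147,.05)])[0]; print(u); u=u.astype(int); crop(p,u[0]-70,max(0,u[1]-50),u[0]+70,u[1]+50,5,"c26"); print(u[0]-70,max(0,u[1]-50))
```

```text
45.0 [ 0.6413 -0.1993  0.1507] [3.1401e+00 1.2000e-03 1.6418e+00] q [ 0.42  0.67 -0.33  1.51  0.25  1.    0.09] w 0.0252 F [ 0.6  0.2 -0.3]
bed xy 0.0541 -0.2085
M [ 0.044 -0.003 -0.071] turned from open (rad) 1.483
lane 1 8659 back edge -0.0546 -> centre -0.0096 y [-0.1715 -0.1209] z 0.0531
lane 2 none 19
[333.11919965 111.01797425]
263 61
```

```bash
cat >> lane.py <<'E'
def slotw(tag,edges,off,f,z=.050):
    i,T,p,d=load("wrist",tag)
    for a,b in edges:
        P=on_plane(i,T,np.array([a,b],float)/f+np.array(off),z); v=P[1]-P[0]; ang=np.arctan2(v[1],v[0])-TH; ang=((ang+np.pi/2)%np.pi)-np.pi/2
        c,sn=np.cos(TH),np.sin(TH); B=(P[:,:2]-BED)@np.array([[c,-sn],[sn,c]])
        print("edge bed",B.round(4).tolist(),"yaw rel bed",round(ang,3),"clockwise from bed x:",round((-ang)%np.pi,3))
E
python3 - <<'E'
from lane import *
slotw("w26",[((335,110),(420,355)),((300,140),(372,350))],(263,61),5)
slotw("w24",[((350,205),(325,455)),((412,205),(390,460))],(270,140),7)
E
```

```text
edge bed [[0.0559, -0.1277], [0.0716, -0.1611]] yaw rel bed -1.132 clockwise from bed x: 1.132
edge bed [[0.0513, -0.1323], [0.0645, -0.161]] yaw rel bed -1.141 clockwise from bed x: 1.141
edge bed [[0.0416, -0.1466], [0.0676, -0.1492]] yaw rel bed -0.1 clockwise from bed x: 0.1
edge bed [[0.0416, -0.1404], [0.0682, -0.1426]] yaw rel bed -0.08 clockwise from bed x: 0.08
```

Run:
```python
from lane import *
i,T,p,d=load("wrist","w26"); crop(p,220,180,420,360,4,"c26b"); H=cloud(i,np.array(i["hand_eye"]),d)
for t in ("w23","w24","w26"):
    i,T,p,d=load("wrist",t); H=cloud(i,np.array(i["hand_eye"]),d)
    m=(H[...,2]<-.057)&(H[...,2]>-.067)&(abs(H[...,0])<.03)&(abs(H[...,1])<.02)&(p[...,2]>p[...,0]*1.3)&(d>.05)
    P=H[m]; print(t,len(P), cv2.minAreaRect((P[:,:2]*1000).astype(np.float32)), np.median(P[:,2]))
i,T,p,d=shot("side","s26"); s=telemetry.observe(); u=proj(i,T,[s["position"]])[0].astype(int); crop(p,u[0]-25,u[1]-20,u[0]+25,u[1]+25,14,"s26c")
Rm=R.from_euler("xyz",s["tool_rot"]).as_matrix(); Pf=lambda q: np.array(s["position"])+Rm@np.array(q)
for z in (.045,.031): print(((proj(i,T,[Pf([.009,0,z]),Pf([-.009,0,z])])-[u[0]-25,u[1]-20])*14).round(0).tolist())
```

```text
w23 5776 ((2.207111358642578, 1.1545276641845703), (36.78083419799805, 27.125652313232422), 88.07275390625) -0.06212458973173653
w24 5685 ((2.512465476989746, 0.2848796844482422), (26.068756103515625, 38.98633575439453), 0.1726631224155426) -0.06206755258191428
w26 5683 ((2.3844823837280273, 0.1566295623779297), (26.575071334838867, 38.948246002197266), 0.5292336940765381) -0.06206646972221912
[[323.0, 437.0], [355.0, 483.0]]
[[327.0, 384.0], [360.0, 430.0]]
```

Run:
```python
from lane import *
slotw("w25",[((258,235),(300,325)),((318,232),(372,310))],(250,140),5)
i,T,p,d=load("wrist","w25"); u=proj(i,T,[bed(.06,-.147,.05)])[0]; print(u)
crop(p,290,165,370,215,10,"c25b")
for t in ("w25",):
    H=cloud(i,np.array(i["hand_eye"]),d)
    m=(H[...,2]<-.057)&(H[...,2]>-.067)&(abs(H[...,0])<.03)&(abs(H[...,1])<.02)&(p[...,2]>p[...,0]*1.3)&(d>.05)
    P=H[m]; print(t,len(P), cv2.minAreaRect((P[:,:2]*1000).astype(np.float32)), np.median(P[:,2]))
```

```text
edge bed [[0.052, -0.127], [0.0556, -0.1384]] yaw rel bed -1.266 clockwise from bed x: 1.266
edge bed [[0.059, -0.1274], [0.0643, -0.1375]] yaw rel bed -1.091 clockwise from bed x: 1.091
[318.95497862 217.83752298]
w25 5725 ((2.157712936401367, -0.068389892578125), (26.963586807250977, 39.668941497802734), 0.8937682509422302) -0.062048175322284696
```

Run:
```python
from lane import *
m(); goto(list(bed(.06,-.1467,.105)),np.pi+TH-1.135)
```

```text
45.1 [ 0.6418 -0.1962  0.1503] [ 3.1402e+00 -4.0000e-04  1.6451e+00] q [ 0.42  0.67 -0.34  1.51  0.25  1.    0.09] w 0.0253 F [-0.7  0.6 -0.2]
bed xy 0.0545 -0.2053
M [-0.007 -0.018 -0.012] turned from open (rad) 1.48
goto [0.0579 0.0107 0.0453] [ 1.40e-03 -2.00e-04 -3.45e-01] rows>= 2.0
```

>>> carry_out:
  series:
    - [0.03,0.005,0.0,0.001,0,-0.15,255]
    - [0.058,0.0107,0.02,0.001,0,-0.3,255]
    - [0.058,0.0107,0.03,0.001,0,-0.345,255]
    - [0.058,0.0107,0.03,0.001,0,-0.345,255]
    - [0.058,0.0107,0.03,0.001,0,-0.345,255]
    - [0.058,0.0107,0.03,0.001,0,-0.345,255]

```text
clock: 45.85
position: [0.648, -0.1385, 0.1197]
tool_rot: [-3.141, 0.0, 1.989]
force: [0.1, 0.0, -1.3]
grip_width: 0.0252
```

Run:
```python
from lane import *
m(); goto(list(bed(.06,-.1467,.09)),np.pi+TH-1.135); shot("wrist","w27")
i,T,p,d=load("wrist","w27"); crop(p,240,110,400,230,5,"c27")
```

```text
45.85 [ 0.648  -0.1385  0.1197] [-3.1412e+00  3.0000e-04  1.9887e+00] q [ 0.38  0.71 -0.41  1.55  0.33  0.95  0.28] w 0.0252 F [ 0.1  0.  -1.3]
bed xy 0.0597 -0.1476
M [-0.002 -0.01  -0.025] turned from open (rad) 1.136
goto [0.0007 0.0006 0.0297] [-0.0003  0.0003 -0.0014] rows>= 1.0
```

>>> carry_out:
  series:
    - [0.0003,0.0003,0.012,0,0,0,255]
    - [0.0003,0.0003,0.02,0,0,0,255]
    - [0.0003,0.0003,0.026,0,0,0,255]
    - [0.0003,0.0003,0.031,0,0,0,255]
    - [0.0003,0.0003,0.031,0,0,0,255]

```text
clock: 46.52
position: [0.6479, -0.1376, 0.088]
tool_rot: [-3.141, -0.0, 1.99]
force: [-0.3, -0.2, -1.7]
grip_width: 0.025
```

>>> carry_out:
  series:
    - [0,0,0,0,0,0.08,255]
    - [0,0,0,0,0,0.16,255]
    - [0,0,0,0,0,0.2,255]
    - [0,0,0,0,0,0.2,255]

```text
clock: 47.02
position: [0.6476, -0.1376, 0.088]
tool_rot: [-3.14, -0.0, 1.791]
force: [-1.7, -0.4, -0.6]
grip_width: 0.0252
```

Run:
```python
from lane import *
m(); shot("wrist","w28")
i,T,p,d=load("wrist","w28"); crop(p,240,110,400,230,5,"c28")
```

```text
47.02 [ 0.6476 -0.1376  0.088 ] [-3.1401e+00 -2.0000e-04  1.7909e+00] q [ 0.34  0.74 -0.35  1.58  0.3   0.89  0.1 ] w 0.0252 F [-1.7 -0.4 -0.6]
bed xy 0.0593 -0.1466
M [-0.07   0.665 -0.002] turned from open (rad) 1.334
```

>>> carry_out:
  series:
    - [0,0,0,0,0,0.08,255]
    - [0,0,0,0,0,0.15,255]
    - [0,0,0,0,0,0.2,255]
    - [0,0,0,0,0,0.2,255]

```text
clock: 47.58
position: [0.6475, -0.1376, 0.088]
tool_rot: [-3.14, 0.0, 1.592]
force: [-4.2, -1.2, -0.7]
grip_width: 0.0252
```

Run:
```python
from lane import *
m(); shot("wrist","w29")
i,T,p,d=load("wrist","w29"); crop(p,270,150,370,210,8,"c29")
```

```text
47.58 [ 0.6475 -0.1376  0.088 ] [-3.1399e+00  2.0000e-04  1.5917e+00] q [ 0.31  0.73 -0.3   1.58  0.26  0.87 -0.07] w 0.0252 F [-4.2 -1.2 -0.7]
bed xy 0.0593 -0.1467
M [-0.091  1.084  0.343] turned from open (rad) 1.533
```

>>> carry_out:
  series:
    - [0,0,0,0,0,0,255]
    - [0,0,0,0,0,0.08,255]
    - [0,0,0,0,0,0.15,255]
    - [0,0,0,0,0,0.2,255]
    - [0,0,0,0,0,0.2,255]
  force: 110

```text
clock: 48.25
position: [0.6477, -0.1375, 0.088]
tool_rot: [-3.14, 0.0, 1.391]
force: [-4.9, -0.1, -0.4]
grip_width: 0.0246
```

Run:
```python
from lane import *
m(); shot("wrist","w30")
i,T,p,d=load("wrist","w30"); crop(p,270,150,370,210,8,"c30")
```

```text
48.25 [ 0.6477 -0.1375  0.088 ] [-3.1402e+00  3.0000e-04  1.3913e+00] q [ 0.28  0.73 -0.25  1.58  0.22  0.87 -0.23] w 0.0246 F [-4.9 -0.1 -0.4]
bed xy 0.0594 -0.1466
M [0.047 1.332 0.207] turned from open (rad) 1.734
```

>>> carry_out:
  series:
    - [0,0,0,0,0,0.06,255]
    - [0,0,0,0,0,0.12,255]
    - [0,0,0,0,0,0.16,255]
    - [0,0,0,0,0,0.16,255]

```text
clock: 48.8
position: [0.6477, -0.1375, 0.088]
tool_rot: [-3.14, 0.001, 1.231]
force: [-5.5, -0.1, -0.5]
grip_width: 0.0254
```

Run:
```python
from lane import *
m(); shot("wrist","w31"); placed("w31",1);placed("w31",2)
i,T,p,d=load("wrist","w31"); crop(p,270,150,370,210,8,"c31")
```

```text
48.8 [ 0.6477 -0.1375  0.088 ] [-3.1403e+00  5.0000e-04  1.2312e+00] q [ 0.25  0.72 -0.21  1.58  0.18  0.86 -0.37] w 0.0254 F [-5.5 -0.1 -0.5]
bed xy 0.0594 -0.1465
M [0.095 1.467 0.757] turned from open (rad) 1.894
lane 1 9146 back edge -0.0528 -> centre -0.0078 y [-0.1646 -0.1196] z 0.0539
lane 2 11225 back edge -0.0562 -> centre -0.0112 y [-0.0702 -0.0256] z 0.0521
```

>>> carry_out:
  series:
    - [0,0,0,0,0,-0.15,255]
    - [0,0,0,0,0,-0.25,255]
    - [0,0,0,0,0,-0.25,255]
    - [0,0,-0.02,0,0,-0.25,255]
    - [0,0,-0.045,0,0,-0.25,255]
    - [-0.03,0,-0.06,0,0,-0.15,255]
    - [-0.06,0,-0.06,0,0,-0.1,255]
    - [-0.06,0,-0.06,0,0,-0.1,255]
    - [-0.06,0,-0.06,0,0,-0.1,255]

```text
clock: 49.98
position: [0.6274, -0.1948, 0.1477]
tool_rot: [-3.14, 0.0, 1.329]
force: [0.2, 0.6, -1.0]
grip_width: 0.0247
```

Run:
```python
from lane import *
m(); shot("wrist","w32"); placed("w32",1)
i,T,p,d=load("wrist","w32"); 
u=proj(i,T,[bed(.06,-.147,.05)])[0].astype(int); o=(max(0,u[0]-70),max(0,u[1]-50)); crop(p,o[0],o[1],u[0]+70,u[1]+50,5,"c32"); print(o)
C=cloud(i,T,d); c,sn=np.cos(TH),np.sin(TH); B=(C[...,:2]-BED)@np.array([[c,-sn],[sn,c]])
for x in (-.05,-.03,-.01,.01,.03): 
    k=(abs(B[...,0]-x)<.005)&(abs(B[...,1]+.147)<.02)&(C[...,2]>.04); print(x,np.median(C[k][:,2]).round(4),k.sum())
```

```text
49.98 [ 0.6274 -0.1948  0.1477] [-3.1401e+00  1.0000e-04  1.3291e+00] q [ 0.37  0.65 -0.25  1.56  0.18  0.96 -0.18] w 0.0247 F [ 0.2  0.6 -1. ]
bed xy 0.0401 -0.2041
M [ 0.081 -0.    -0.019] turned from open (rad) 1.796
lane 1 7918 back edge -0.0527 -> centre -0.0077 y [-0.1728 -0.1206] z 0.0539
(np.int64(257), np.int64(62))
-0.05 0.0548 625
-0.03 0.0546 762
-0.01 0.0542 771
0.01 0.0537 757
0.03 0.053 763
```

Run:
```python
from lane import *
slotw("w32",[((335,105),(418,350))],(257,62),5)
def prof(t,ks,n="wrist"):
    i,T,p,d=load(n,t)
    C=cloud(i,T,d); c,sn=np.cos(TH),np.sin(TH); B=(C[...,:2]-BED)@np.array([[c,-sn],[sn,c]])
    for k in ks:
        o=[]
        for x in (-.05,-.04,-.03,-.02,-.01,0,.01,.02,.03):
            q=(abs(B[...,0]-x)<.005)&(abs(B[...,1]-YL[k])<.02)&(C[...,2]>.04); o.append((round(float(np.median(C[q][:,2])),4),int(q.sum())))
        print(t,k,o)
prof("w32",(1,2)); prof("w25",(1,2)); prof("w20",(1,2,3,4)); shot("top","t32"); prof("t32",(1,2,3,4),"top")
```

```text
edge bed [[0.0618, -0.1264], [0.066, -0.1625]] yaw rel bed -1.456 clockwise from bed x: 1.456
w32 1 [(0.0548, 625), (0.0549, 749), (0.0546, 762), (0.0544, 754), (0.0542, 771), (0.0539, 768), (0.0537, 757), (0.0535, 745), (0.053, 763)]
w32 2 [(0.0523, 572), (0.0524, 517), (0.0522, 471), (0.0523, 413), (0.0523, 356), (0.0522, 308), (0.0522, 249), (0.0521, 194), (0.0521, 121)]
w25 1 [(0.0536, 945), (0.0537, 1004), (0.0536, 1009), (0.0535, 1006), (0.0534, 1027), (0.0535, 1318), (0.1875, 4415), (0.1767, 8441), (0.1643, 3268)]
w25 2 [(0.0523, 1269), (0.0524, 1310), (0.0523, 1348), (0.0523, 1345), (0.0524, 1399), (0.0522, 1419), (0.0524, 1421), (0.0524, 1458), (0.0518, 1312)]
w20 1 [(0.0523, 627), (0.0525, 657), (0.0523, 645), (0.0524, 639), (0.0525, 622), (0.0524, 609), (0.0525, 602), (0.0525, 587), (0.0522, 427)]
w20 2 [(0.0522, 450), (0.0524, 711), (0.0523, 699), (0.0524, 680), (0.0524, 684), (0.0524, 653), (0.0524, 639), (0.0524, 635), (0.0521, 443)]
w20 3 [(0.0524, 414), (0.0524, 714), (0.0523, 689), (0.0523, 682), (0.0524, 654), (0.0523, 655), (0.0523, 645), (0.0523, 632), (0.0521, 441)]
w20 4 [(0.0521, 533), (0.0523, 660), (0.0522, 649), (0.0522, 629), (0.0523, 638), (0.0522, 612), (0.0522, 602), (0.0522, 592), (0.052, 390)]
t32 1 [(0.5649, 199), (0.5643, 173), (0.5581, 177), (0.5652, 180), (0.557, 186), (0.5393, 200), (0.5172, 235), (0.5174, 227), (0.5227, 209)]
t32 2 [(0.0526, 49), (0.0516, 43), (0.0524, 45), (0.0524, 53), (0.0526, 42), (0.0532, 44), (0.0527, 47), (0.0519, 44), (0.0518, 26)]
t32 3 [(0.0524, 51), (0.0527, 40), (0.0519, 39), (0.0526, 47), (0.0524, 42), (0.0523, 41), (0.0528, 43), (0.0524, 41), (0.0522, 26)]
t32 4 [(0.0526, 43), (0.0525, 49), (0.0519, 43), (0.0529, 39), (0.0533, 47), (0.0525, 44), (0.0525, 40), (0.0528, 43), (0.0527, 22)]
```

Run:
```python
from lane import *
print("w24 cheeks"); slotw("w24",[((592,160),(585,545)),((62,160),(62,550)),((137,160),(135,550))],(270,140),7,.049)
print("w32 cheeks"); slotw("w32",[((245,432),(505,383)),((245,480),(515,425))],(257,62),5,.049)
i,T,p,d=load("wrist","w32"); crop(p,290,75,370,165,9,"c32b")
```

```text
w24 cheeks
edge bed [[0.0373, -0.1224], [0.0777, -0.1222]] yaw rel bed 0.006 clockwise from bed x: 3.136
edge bed [[0.0372, -0.1754], [0.0782, -0.1767]] yaw rel bed -0.031 clockwise from bed x: 0.031
edge bed [[0.0372, -0.1679], [0.0782, -0.1691]] yaw rel bed -0.029 clockwise from bed x: 0.029
w32 cheeks
edge bed [[0.0387, -0.1686], [0.0775, -0.1701]] yaw rel bed -0.039 clockwise from bed x: 0.039
edge bed [[0.037, -0.1755], [0.0777, -0.1764]] yaw rel bed -0.023 clockwise from bed x: 0.023
```

Run:
```python
from lane import *
m(); goto(list(bed(.06,-.1468,.115)),np.pi+TH-1.456)
```

```text
50.08 [ 0.6278 -0.1938  0.1477] [-3.1401e+00 -1.0000e-04  1.3306e+00] q [ 0.37  0.65 -0.25  1.56  0.18  0.96 -0.18] w 0.0241 F [-0.2 -0.1 -1.4]
bed xy 0.0404 -0.2032
M [-0.024 -0.032 -0.036] turned from open (rad) 1.795
goto [0.0593 0.0066 0.0327] [-0.0014 -0.0004 -0.3385] rows>= 2.0
```

>>> carry_out:
  series:
    - [0.03,0.003,0.0,-0.001,0,-0.15,255]
    - [0.0593,0.0066,0.02,-0.001,0,-0.3,255]
    - [0.0593,0.0066,0.033,-0.001,0,-0.3385,255]
    - [0.0593,0.0066,0.033,-0.001,0,-0.3385,255]
    - [0.0593,0.0066,0.033,-0.001,0,-0.3385,255]
    - [0.0593,0.0066,0.033,-0.001,0,-0.3385,255]

```text
clock: 50.82
position: [0.6486, -0.1388, 0.1158]
tool_rot: [3.141, 0.001, 1.667]
force: [-0.6, 0.1, -0.6]
grip_width: 0.0249
```

Run:
```python
from lane import *
m(); goto(list(bed(.06,-.1468,.0885)),np.pi+TH-1.456); shot("wrist","w33")
i,T,p,d=load("wrist","w33"); crop(p,270,130,370,220,8,"c33")
```

```text
50.83 [ 0.6486 -0.1388  0.1158] [3.1408e+00 6.0000e-04 1.6671e+00] q [ 0.33  0.7  -0.33  1.56  0.26  0.92  0.01] w 0.0249 F [-0.6  0.1 -0.6]
bed xy 0.0603 -0.1478
M [-0.027 -0.014 -0.004] turned from open (rad) 1.458
goto [ 0.001  -0.0002  0.0273] [ 0.0008  0.0006 -0.002 ] rows>= 1.0
```

>>> carry_out:
  series:
    - [0.0008,0,0.012,0,0,0,255]
    - [0.0008,0,0.02,0,0,0,255]
    - [0.0008,0,0.024,0,0,0,255]
    - [0.0008,0,0.0275,0,0,0,255]
    - [0.0008,0,0.0275,0,0,0,255]
    - [0.0008,0,0.0275,0,0,0.08,255]
    - [0.0008,0,0.0275,0,0,0.16,255]
    - [0.0008,0,0.0275,0,0,0.2,255]
    - [0.0008,0,0.0275,0,0,0.2,255]

```text
clock: 52.0
position: [0.6478, -0.1372, 0.0879]
tool_rot: [-3.141, 0.0, 1.468]
force: [-5.4, 2.0, 6.4]
grip_width: 0.0246
```

Run:
```python
from lane import *
m()
```

```text
52.0 [ 0.6478 -0.1372  0.0879] [-3.1406e+00  3.0000e-04  1.4682e+00] q [ 0.29  0.73 -0.27  1.58  0.23  0.87 -0.17] w 0.0246 F [-5.4  2.   6.4]
bed xy 0.0595 -0.1462
M [0.316 1.602 0.147] turned from open (rad) 1.657
```

>>> carry_out:
  series:
    - [0,0,0,0,0,0.05,255]
    - [0,0,0,0,0,0.1,255]
    - [0,0,0,0,0,0.1,255]

```text
clock: 52.38
position: [0.6477, -0.1372, 0.0879]
tool_rot: [-3.141, 0.0, 1.368]
force: [-6.4, 0.0, 6.7]
grip_width: 0.0248
```

Run:
```python
from lane import *
m()
```

```text
52.38 [ 0.6477 -0.1372  0.0879] [-3.1405e+00  4.0000e-04  1.3681e+00] q [ 0.27  0.73 -0.24  1.58  0.21  0.86 -0.25] w 0.0248 F [-6.4  0.   6.7]
bed xy 0.0595 -0.1462
M [0.345 1.702 0.186] turned from open (rad) 1.757
```

>>> carry_out:
  series:
    - [0,0,0,0,0,0.05,255]
    - [0,0,0,0,0,0.1,255]
    - [0,0,0,0,0,0.1,255]

```text
clock: 52.75
position: [0.6477, -0.1369, 0.0879]
tool_rot: [-3.14, 0.0, 1.269]
force: [-6.4, 2.0, 6.8]
grip_width: 0.0246
```

Run:
```python
from lane import *
m(); shot("wrist","w34")
i,T,p,d=load("wrist","w34"); crop(p,270,130,370,220,8,"c34")
```

```text
52.75 [ 0.6477 -0.1369  0.0879] [-3.1404e+00  4.0000e-04  1.2687e+00] q [ 0.26  0.72 -0.22  1.58  0.19  0.86 -0.33] w 0.0246 F [-6.4  2.   6.8]
bed xy 0.0594 -0.146
M [0.467 1.791 0.605] turned from open (rad) 1.856
```

>>> carry_out:
  series:
    - [0,0,0,0,0,-0.15,255]
    - [0,0,0,0,0,-0.27,255]
    - [0,0,0,0,0,-0.27,255]
    - [0,0,-0.015,0,0,-0.27,255]
    - [0,0,-0.045,0,0,-0.27,255]
    - [0,0,-0.045,0,0,-0.27,255]
    - [0,0,-0.045,0,0,-0.27,255]

```text
clock: 53.68
position: [0.6483, -0.1373, 0.1328]
tool_rot: [3.141, 0.0, 1.538]
force: [-0.7, -0.4, -1.5]
grip_width: 0.0246
```

Run:
```python
from lane import *
m(); goto(list(bed(.06,YL[2]+.0003,.125)),np.pi+TH-.03); shot("wrist","w35")
i,T,p,d=load("wrist","w35"); crop(p,270,130,370,220,8,"c35")
```

```text
53.67 [ 0.6483 -0.1373  0.1328] [3.1413e+00 3.0000e-04 1.5378e+00] q [ 0.31  0.68 -0.3   1.55  0.23  0.95 -0.09] w 0.0246 F [-0.7 -0.4 -1.5]
bed xy 0.06 -0.1464
M [-0.036  0.012 -0.006] turned from open (rad) 1.587
goto [ 0.0976 -0.0016  0.0078] [ 1.0000e-04  4.0000e-04 -1.5573e+00] rows>= 9.0
```

>>> carry_out:
  series:
    - [0.02,0,0,0,0,-0.17,255]
    - [0.04,0,0,0,0,-0.35,255]
    - [0.06,0,0,0,0,-0.53,255]
    - [0.08,-0.001,0,0,0,-0.71,255]
    - [0.09,-0.001,0,0,0,-0.89,255]
    - [0.0976,-0.0016,0,0,0,-1.07,255]
    - [0.0976,-0.0016,0.004,0,0,-1.25,255]
    - [0.0976,-0.0016,0.008,0,0,-1.43,255]
    - [0.0976,-0.0016,0.008,0,0,-1.557,255]
    - [0.0976,-0.0016,0.008,0,0,-1.557,255]

```text
clock: 54.98
position: [0.6495, -0.0398, 0.1238]
tool_rot: [3.141, -0.001, 3.094]
force: [-0.4, 0.2, -2.0]
grip_width: 0.0245
```

>>> carry_out:
  series:
    - [0,0,0,0,0,0,255]
    - [0,0,0,0,0,0,255]
    - [0,0,0,0,0,0,255]

```text
clock: 55.35
position: [0.6498, -0.0397, 0.1246]
tool_rot: [-3.141, 0.0, 3.095]
force: [0.0, 0.6, -1.6]
grip_width: 0.0248
```

Run:
```python
from lane import *
m(); goto(list(bed(.06,YL[2]+.0003,.0885)),np.pi+TH-.03); shot("wrist","w36")
i,T,p,d=load("wrist","w36"); crop(p,270,130,370,220,8,"c36"); print([placed("w36",k) for k in (1,2,3)])
```

```text
55.35 [ 0.6498 -0.0397  0.1246] [-3.1414e+00  1.0000e-04  3.0948e+00] q [ 0.39  0.74 -0.68  1.58  0.52  1.01  1.09] w 0.0248 F [ 0.   0.6 -1.6]
bed xy 0.0599 -0.0487
M [0.024 0.005 0.017] turned from open (rad) 0.03
goto [-0.0001 -0.      0.0361] [-0.0002  0.0001 -0.0003] rows>= 1.0
lane 1 10621 back edge -0.0531 -> centre -0.0081 y [-0.1721 -0.1195] z 0.054
lane 2 10895 back edge -0.0567 -> centre -0.0117 y [-0.0747 -0.0239] z 0.0522
lane 3 10292 back edge -0.0569 -> centre -0.0119 y [0.0272 0.0722] z 0.0521
[None, None, None]
```

>>> carry_out:
  series:
    - [0,-0.0005,0.015,0,0,0,255]
    - [0,-0.0005,0.026,0,0,0,255]
    - [0,-0.0005,0.031,0,0,0,255]
    - [0,-0.0005,0.0345,0,0,0,255]
    - [0,-0.0005,0.036,0,0,0,255]
    - [0,-0.0005,0.036,0,0,0,255]

```text
clock: 56.15
position: [0.6499, -0.0402, 0.0887]
tool_rot: [-3.142, 0.0, 3.096]
force: [0.3, 0.3, -1.1]
grip_width: 0.025
```

Run:
```python
from lane import *
m()
```

```text
56.15 [ 0.6499 -0.0402  0.0887] [-3.1415e+00  2.0000e-04  3.0956e+00] q [ 0.38  0.78 -0.66  1.6   0.55  0.96  1.06] w 0.025 F [ 0.3  0.3 -1.1]
bed xy 0.06 -0.0492
M [ 0.052 -0.012  0.051] turned from open (rad) 0.029
```

>>> carry_out:
  series:
    - [0,0,0,0,0,0.12,255]
    - [0,0,0,0,0,0.26,255]
    - [0,0,0,0,0,0.4,255]
    - [0,0,0,0,0,0.54,255]
    - [0,0,0,0,0,0.68,255]
    - [0,0,0,0,0,0.82,255]
    - [0,0,0,0,0,0.96,255]
    - [0,0,0,0,0,1.1,255]
    - [0,0,0,0,0,1.24,255]
    - [0,0,0,0,0,1.24,255]

```text
clock: 57.4
position: [0.6495, -0.0405, 0.0888]
tool_rot: [-3.141, 0.001, 1.857]
force: [-3.2, -2.6, 0.5]
grip_width: 0.0247
```

Run:
```python
from lane import *
m()
```

```text
57.4 [ 0.6495 -0.0405  0.0888] [-3.1408e+00  8.0000e-04  1.8566e+00] q [ 0.2   0.72 -0.36  1.61  0.31  0.87  0.01] w 0.0247 F [-3.2 -2.6  0.5]
bed xy 0.0596 -0.0495
M [-0.697  1.049  0.177] turned from open (rad) 1.269
```

>>> carry_out:
  series:
    - [0,0,0,0,0,0.1,255]
    - [0,0,0,0,0,0.2,255]
    - [0,0,0,0,0,0.3,255]
    - [0,0,0,0,0,0.3,255]

```text
clock: 57.9
position: [0.6492, -0.0404, 0.0887]
tool_rot: [-3.14, 0.001, 1.558]
force: [-5.1, -3.1, 3.2]
grip_width: 0.0247
```

Run:
```python
from lane import *
m(); shot("wrist","w37")
i,T,p,d=load("wrist","w37"); crop(p,270,130,370,220,8,"c37"); placed("w37",2)
```

```text
57.9 [ 0.6492 -0.0404  0.0887] [-3.1405e+00  8.0000e-04  1.5585e+00] q [ 0.15  0.71 -0.28  1.61  0.24  0.85 -0.24] w 0.0247 F [-5.1 -3.1  3.2]
bed xy 0.0593 -0.0495
M [-0.578  1.52   0.46 ] turned from open (rad) 1.567
lane 2 11167 back edge -0.0551 -> centre -0.0101 y [-0.0694 -0.0223] z 0.0528
```

>>> carry_out:
  series:
    - [0,0,0,0,0,0.08,255]
    - [0,0,0,0,0,0.16,255]
    - [0,0,0,0,0,0.2,255]
    - [0,0,0,0,0,0.2,255]

```text
clock: 58.45
position: [0.6493, -0.0402, 0.0886]
tool_rot: [-3.141, 0.0, 1.359]
force: [-5.0, -1.5, 3.0]
grip_width: 0.0245
```

Run:
```python
from lane import *
m(); shot("wrist","w38")
i,T,p,d=load("wrist","w38"); crop(p,270,130,370,220,8,"c38"); placed("w38",2)
```

```text
58.45 [ 0.6493 -0.0402  0.0886] [-3.1407e+00  4.0000e-04  1.3588e+00] q [ 0.12  0.71 -0.23  1.61  0.2   0.84 -0.4 ] w 0.0245 F [-5.  -1.5  3. ]
bed xy 0.0595 -0.0492
M [-0.276  1.433  0.157] turned from open (rad) 1.766
lane 2 10293 back edge -0.0528 -> centre -0.0078 y [-0.0691 -0.0222] z 0.0533
```

>>> carry_out:
  series:
    - [0,0,0,0,0,0.06,255]
    - [0,0,0,0,0,0.12,255]
    - [0,0,0,0,0,0.15,255]
    - [0,0,0,0,0,0.15,255]

```text
clock: 59.0
position: [0.6493, -0.0402, 0.0887]
tool_rot: [-3.141, 0.001, 1.21]
force: [-6.9, -1.6, 3.1]
grip_width: 0.0246
```

Run:
```python
from lane import *
m()
```

```text
59.0 [ 0.6493 -0.0402  0.0887] [-3.1408e+00  6.0000e-04  1.2097e+00] q [ 0.1   0.7  -0.19  1.62  0.17  0.84 -0.53] w 0.0246 F [-6.9 -1.6  3.1]
bed xy 0.0595 -0.0492
M [-0.351  1.596  0.661] turned from open (rad) 1.915
```

>>> carry_out:
  series:
    - [0,0,0,0,0,-0.15,255]
    - [0,0,0,0,0,-0.3,255]
    - [0,0,0,0,0,-0.3,255]
    - [0,0,-0.015,0,0,-0.3,255]
    - [0,0,-0.045,0,0,-0.3,255]
    - [0,0,-0.045,0,0,-0.3,255]
    - [0,0,-0.045,0,0,-0.3,255]

```text
clock: 59.88
position: [0.6499, -0.0401, 0.134]
tool_rot: [3.141, 0.0, 1.505]
force: [0.6, 0.3, -1.3]
grip_width: 0.0251
```

Run:
```python
from lane import *
m(); goto(list(bed(.06,YL[3],.125)),np.pi+TH-.02); shot("wrist","w39")
i,T,p,d=load("wrist","w39"); crop(p,270,130,370,220,8,"c39"); placed("w39",2)
```

```text
59.88 [ 0.6499 -0.0401  0.134 ] [3.1409e+00 1.0000e-04 1.5049e+00] q [ 0.15  0.66 -0.28  1.58  0.21  0.93 -0.27] w 0.0251 F [ 0.6  0.3 -1.3]
bed xy 0.0601 -0.0491
M [0.064 0.025 0.02 ] turned from open (rad) 1.62
goto [ 0.098  -0.0049  0.0089] [ 5.0000e-04  6.0000e-04 -1.6002e+00] rows>= 9.0
lane 2 8121 back edge -0.0525 -> centre -0.0075 y [-0.0694 -0.0214] z 0.0525
```

>>> carry_out:
  series:
    - [0.02,-0.001,0,0,0,-0.18,255]
    - [0.04,-0.002,0,0,0,-0.36,255]
    - [0.06,-0.003,0,0,0,-0.54,255]
    - [0.08,-0.004,0,0,0,-0.72,255]
    - [0.09,-0.005,0,0,0,-0.9,255]
    - [0.098,-0.005,0,0,0,-1.08,255]
    - [0.098,-0.005,0.004,0,0,-1.26,255]
    - [0.098,-0.005,0.008,0,0,-1.44,255]
    - [0.098,-0.005,0.008,0,0,-1.6,255]
    - [0.098,-0.005,0.008,0,0,-1.6,255]

```text
clock: 61.18
position: [0.6509, 0.0578, 0.1248]
tool_rot: [3.141, -0.001, 3.104]
force: [-0.3, -0.8, -1.6]
grip_width: 0.0251
```

>>> carry_out:
  series:
    - [0,0,0,0,0,0,255]
    - [0,0,0,0,0,0,255]
    - [0,0,0,0,0,0,255]

```text
clock: 61.55
position: [0.6512, 0.058, 0.1257]
tool_rot: [-3.141, 0.0, 3.105]
force: [0.0, 0.2, -2.2]
grip_width: 0.0247
```

Run:
```python
from lane import *
m(); goto(list(bed(.06,YL[3],.0885)),np.pi+TH-.02); shot("wrist","w40")
i,T,p,d=load("wrist","w40"); crop(p,270,130,370,220,8,"c40"); [placed("w40",k) for k in (1,2,3,4)]
```

```text
61.55 [0.6512 0.058  0.1257] [-3.1414e+00  2.0000e-04  3.1047e+00] q [ 0.24  0.74 -0.67  1.57  0.51  1.02  0.95] w 0.0247 F [ 0.   0.2 -2.2]
bed xy 0.0597 0.049
M [ 0.047  0.019 -0.052] turned from open (rad) 0.02
goto [-0.0003  0.      0.0372] [-0.0002  0.0002 -0.0004] rows>= 1.0
lane 1 8567 back edge -0.053 -> centre -0.008 y [-0.1721 -0.1191] z 0.0539
lane 2 10356 back edge -0.0532 -> centre -0.0082 y [-0.0739 -0.0219] z 0.0526
lane 3 10736 back edge -0.0567 -> centre -0.0117 y [0.0233 0.0737] z 0.0522
lane 4 10086 back edge -0.0565 -> centre -0.0115 y [0.1277 0.1726] z 0.0522
```

>>> carry_out:
  series:
    - [0,-0.0002,0.015,0,0,0,255]
    - [0,-0.0002,0.026,0,0,0,255]
    - [0,-0.0002,0.031,0,0,0,255]
    - [0,-0.0002,0.035,0,0,0,255]
    - [0,-0.0002,0.037,0,0,0,255]
    - [0,-0.0002,0.037,0,0,0,255]

```text
clock: 62.35
position: [0.6512, 0.0577, 0.0887]
tool_rot: [-3.142, 0.0, 3.106]
force: [0.1, 0.1, -1.9]
grip_width: 0.0246
```

Run:
```python
from lane import *
m()
```

```text
62.35 [0.6512 0.0577 0.0887] [-3.1415e+00  1.0000e-04  3.1056e+00] q [ 0.23  0.78 -0.65  1.59  0.55  0.96  0.93] w 0.0246 F [ 0.1  0.1 -1.9]
bed xy 0.0597 0.0487
M [-0.038  0.014  0.009] turned from open (rad) 0.019
```

>>> carry_out:
  series:
    - [0,0,0,0,0,0.14,255]
    - [0,0,0,0,0,0.29,255]
    - [0,0,0,0,0,0.44,255]
    - [0,0,0,0,0,0.59,255]
    - [0,0,0,0,0,0.74,255]
    - [0,0,0,0,0,0.89,255]
    - [0,0,0,0,0,1.04,255]
    - [0,0,0,0,0,1.19,255]
    - [0,0,0,0,0,1.34,255]
    - [0,0,0,0,0,1.48,255]

```text
clock: 63.6
position: [0.6507, 0.0574, 0.0888]
tool_rot: [-3.141, 0.001, 1.621]
force: [-3.8, -2.0, 0.4]
grip_width: 0.025
```

Run:
```python
from lane import *
m()
```

```text
63.6 [0.6507 0.0574 0.0888] [-3.1407e+00  7.0000e-04  1.6213e+00] q [ 0.01  0.72 -0.29  1.6   0.25  0.86 -0.33] w 0.025 F [-3.8 -2.   0.4]
bed xy 0.0592 0.0484
M [-0.503  1.149  0.515] turned from open (rad) 1.504
```

>>> carry_out:
  series:
    - [0,0,0,0,0,0.09,255]
    - [0,0,0,0,0,0.18,255]
    - [0,0,0,0,0,0.25,255]
    - [0,0,0,0,0,0.25,255]

```text
clock: 64.1
position: [0.6507, 0.0578, 0.0887]
tool_rot: [-3.141, 0.001, 1.376]
force: [-4.0, 0.2, 0.9]
grip_width: 0.0246
```

Run:
```python
from lane import *
m()
```

```text
64.1 [0.6507 0.0578 0.0887] [-3.1409e+00  6.0000e-04  1.3763e+00] q [-0.03  0.71 -0.22  1.61  0.19  0.85 -0.53] w 0.0246 F [-4.   0.2  0.9]
bed xy 0.0592 0.0487
M [-0.166  1.165  0.069] turned from open (rad) 1.749
```

Past the draw; on to the stop.

>>> carry_out:
  series:
    - [0,0,0,0,0,0.06,255]
    - [0,0,0,0,0,0.12,255]
    - [0,0,0,0,0,0.18,255]
    - [0,0,0,0,0,0.18,255]

```text
clock: 64.6
position: [0.6508, 0.0579, 0.0887]
tool_rot: [-3.141, 0.001, 1.198]
force: [-5.0, -0.9, 2.8]
grip_width: 0.025
```

Run:
```python
from lane import *
m()
```

```text
64.6 [0.6508 0.0579 0.0887] [-3.1410e+00  6.0000e-04  1.1982e+00] q [-0.06  0.71 -0.18  1.61  0.16  0.84 -0.68] w 0.025 F [-5.  -0.9  2.8]
bed xy 0.0593 0.0489
M [-0.182  1.526  0.766] turned from open (rad) 1.927
```

>>> carry_out:
  series:
    - [0,0,0,0,0,-0.15,255]
    - [0,0,0,0,0,-0.3,255]
    - [0,0,0,0,0,-0.3,255]
    - [0,0,-0.015,0,0,-0.3,255]
    - [0,0,-0.045,0,0,-0.3,255]
    - [0,0,-0.045,0,0,-0.3,255]
    - [0,0,-0.045,0,0,-0.3,255]

```text
clock: 65.47
position: [0.6513, 0.0577, 0.134]
tool_rot: [3.141, 0.0, 1.495]
force: [-0.2, 0.5, -1.7]
grip_width: 0.0251
```

Run:
```python
from lane import *
m(); goto(list(bed(.06,YL[4],.125)),np.pi+TH-.06); shot("wrist","w41")
i,T,p,d=load("wrist","w41"); crop(p,270,130,370,220,8,"c41"); placed("w41",3)
```

```text
65.47 [0.6513 0.0577 0.134 ] [3.1408e+00 1.0000e-04 1.4947e+00] q [-0.01  0.66 -0.27  1.58  0.2   0.93 -0.42] w 0.0251 F [-0.2  0.5 -1.7]
bed xy 0.0598 0.0487
M [ 0.014 -0.042 -0.012] turned from open (rad) 1.63
goto [ 0.0981 -0.0057  0.009 ] [ 6.0000e-04  6.0000e-04 -1.5704e+00] rows>= 9.0
lane 3 8094 back edge -0.0527 -> centre -0.0077 y [0.0282 0.0765] z 0.0524
```

>>> carry_out:
  series:
    - [0.02,-0.001,0,0,0,-0.18,255]
    - [0.04,-0.002,0,0,0,-0.36,255]
    - [0.06,-0.003,0,0,0,-0.54,255]
    - [0.08,-0.004,0,0,0,-0.72,255]
    - [0.09,-0.005,0,0,0,-0.9,255]
    - [0.098,-0.0057,0,0,0,-1.08,255]
    - [0.098,-0.0057,0.004,0,0,-1.26,255]
    - [0.098,-0.0057,0.008,0,0,-1.44,255]
    - [0.098,-0.0057,0.008,0,0,-1.57,255]
    - [0.098,-0.0057,0.008,0,0,-1.57,255]

```text
clock: 66.78
position: [0.6526, 0.1556, 0.1248]
tool_rot: [-3.142, -0.001, 3.064]
force: [-0.5, -0.8, -1.8]
grip_width: 0.0249
```

>>> carry_out:
  series:
    - [0,0,0,0,0,0,255]
    - [0,0,0,0,0,0,255]
    - [0,0,0,0,0,0,255]

```text
clock: 67.15
position: [0.6528, 0.1559, 0.1256]
tool_rot: [-3.141, 0.0, 3.065]
force: [-0.1, 1.1, -1.3]
grip_width: 0.0248
```

Run:
```python
from lane import *
m(); goto(list(bed(.06,YL[4],.0885)),np.pi+TH-.06); shot("wrist","w42")
i,T,p,d=load("wrist","w42"); crop(p,270,130,370,220,8,"c42"); [placed("w42",k) for k in (2,3,4)]
```

```text
67.15 [0.6528 0.1559 0.1256] [-3.1414e+00  1.0000e-04  3.0649e+00] q [ 0.07  0.76 -0.64  1.52  0.5   1.04  0.79] w 0.0248 F [-0.1  1.1 -1.3]
bed xy 0.0597 0.1469
M [0.02  0.054 0.01 ] turned from open (rad) 0.06
goto [-0.0003  0.0001  0.0371] [-0.0002  0.0001 -0.0002] rows>= 1.0
lane 2 8219 back edge -0.0532 -> centre -0.0082 y [-0.074  -0.0214] z 0.0526
lane 3 10201 back edge -0.0533 -> centre -0.0083 y [0.0242 0.0758] z 0.0524
lane 4 10786 back edge -0.0563 -> centre -0.0113 y [0.1212 0.1736] z 0.0522
```

Slot aligned (edges 362/437). Insert and turn.

>>> carry_out:
  series:
    - [0,-0.0002,0.015,0,0,0,255]
    - [0,-0.0002,0.026,0,0,0,255]
    - [0,-0.0002,0.031,0,0,0,255]
    - [0,-0.0002,0.035,0,0,0,255]
    - [0,-0.0002,0.037,0,0,0,255]
    - [0,-0.0002,0.037,0,0,0,255]

```text
clock: 67.95
position: [0.6529, 0.1557, 0.0886]
tool_rot: [-3.142, 0.0, 3.066]
force: [0.9, 0.5, -1.1]
grip_width: 0.0248
```

>>> carry_out:
  series:
    - [0,0,0,0,0,0.14,255]
    - [0,0,0,0,0,0.29,255]
    - [0,0,0,0,0,0.44,255]
    - [0,0,0,0,0,0.59,255]
    - [0,0,0,0,0,0.74,255]
    - [0,0,0,0,0,0.89,255]
    - [0,0,0,0,0,1.04,255]
    - [0,0,0,0,0,1.19,255]
    - [0,0,0,0,0,1.34,255]
    - [0,0,0,0,0,1.44,255]

```text
clock: 69.2
position: [0.6523, 0.1553, 0.0887]
tool_rot: [-3.141, 0.001, 1.622]
force: [-2.9, -2.7, -0.4]
grip_width: 0.0251
```

Run:
```python
from lane import *
m()
```

```text
69.2 [0.6523 0.1553 0.0887] [-3.1406e+00  8.0000e-04  1.6217e+00] q [-0.15  0.74 -0.28  1.55  0.24  0.88 -0.46] w 0.0251 F [-2.9 -2.7 -0.4]
bed xy 0.0592 0.1463
M [-0.597  1.059  0.153] turned from open (rad) 1.503
```

>>> carry_out:
  series:
    - [0,0,0,0,0,0.09,255]
    - [0,0,0,0,0,0.18,255]
    - [0,0,0,0,0,0.25,255]
    - [0,0,0,0,0,0.25,255]

```text
clock: 69.7
position: [0.6522, 0.1554, 0.0887]
tool_rot: [-3.141, 0.001, 1.375]
force: [-5.2, -2.3, 1.2]
grip_width: 0.0248
```

Run:
```python
from lane import *
m()
```

```text
69.7 [0.6522 0.1554 0.0887] [-3.1406e+00  1.1000e-03  1.3750e+00] q [-0.19  0.73 -0.21  1.56  0.19  0.87 -0.66] w 0.0248 F [-5.2 -2.3  1.2]
bed xy 0.059 0.1464
M [-0.687  1.297  0.328] turned from open (rad) 1.75
```

>>> carry_out:
  series:
    - [0,0,0,0,0,0.06,255]
    - [0,0,0,0,0,0.12,255]
    - [0,0,0,0,0,0.18,255]
    - [0,0,0,0,0,0.18,255]

```text
clock: 70.2
position: [0.6522, 0.1559, 0.0887]
tool_rot: [-3.141, 0.001, 1.197]
force: [-5.0, 0.5, 3.2]
grip_width: 0.0248
```

Run:
```python
from lane import *
m()
```

```text
70.2 [0.6522 0.1559 0.0887] [-3.1408e+00  6.0000e-04  1.1969e+00] q [-0.22  0.73 -0.17  1.56  0.15  0.87 -0.81] w 0.0248 F [-5.   0.5  3.2]
bed xy 0.0591 0.1469
M [-0.091  1.565  0.628] turned from open (rad) 1.928
```

>>> carry_out:
  series:
    - [0,0,0,0,0,-0.15,255]
    - [0,0,0,0,0,-0.3,255]
    - [0,0,0,0,0,-0.3,255]
    - [0,0,-0.015,0,0,-0.3,255]
    - [0,0,-0.045,0,0,-0.3,255]
    - [0,0,-0.045,0,0,-0.3,255]
    - [0,0,-0.045,0,0,-0.3,255]

```text
clock: 71.08
position: [0.653, 0.1557, 0.134]
tool_rot: [3.141, -0.0, 1.495]
force: [-0.0, -0.3, -2.7]
grip_width: 0.0251
```

Run:
```python
from lane import *
m(); goto(list(bed(.06,YL[1]+.0002,.125)),np.pi+TH-1.47); shot("wrist","w43")
i,T,p,d=load("wrist","w43"); crop(p,270,130,370,220,8,"c43"); placed("w43",4)
```

```text
71.08 [0.653  0.1557 0.134 ] [ 3.1408 -0.      1.4945] q [-0.16  0.68 -0.25  1.53  0.2   0.96 -0.55] w 0.0251 F [-0.  -0.3 -2.7]
bed xy 0.0599 0.1467
M [0.028 0.013 0.006] turned from open (rad) 1.631
goto [-0.293   0.0176  0.009 ] [ 0.0008  0.     -0.1606] rows>= 5.0
lane 4 8106 back edge -0.0526 -> centre -0.0076 y [0.1264 0.1744] z 0.0522
```

>>> carry_out:
  series:
    - [-0.06,0.003,0,0,0,0,255]
    - [-0.12,0.007,0,0,0,0,255]
    - [-0.18,0.01,0,0,0,0,255]
    - [-0.24,0.014,0,0,0,0,255]
    - [-0.293,0.0176,0,0,0,0,255]
    - [-0.293,0.0176,0,0,0,0,255]
    - [-0.293,0.0176,0,0,0,0,255]
    - [-0.293,0.0176,0,0,0,0,255]

```text
clock: 72.12
position: [0.6485, -0.1362, 0.1334]
tool_rot: [-3.141, -0.0, 1.497]
force: [-0.0, 0.2, -0.3]
grip_width: 0.0247
```

Run:
```python
from lane import *
m(); shot("wrist","w44")
i,T,p,d=load("wrist","w44"); crop(p,270,130,370,220,8,"c44"); placed("w44",1); goto(list(bed(.06,YL[1]+.0002,.125)),np.pi+TH-1.48)
c,sn=np.cos(TH),np.sin(TH)
C=cloud(i,T,d);B=(C[...,:2]-BED)@np.array([[c,-sn],[sn,c]])
for k in (1,2):
    print(k,[round(float(np.median(C[(abs(B[...,0]-x)<.005)&(abs(B[...,1]-YL[k])<.02)&(C[...,2]>.04)][:,2])),4) for x in (-.05,-.03,-.01,.01,.03)])
```

```text
72.12 [ 0.6485 -0.1362  0.1334] [-3.1413e+00 -5.0000e-04  1.4973e+00] q [ 0.28  0.67 -0.25  1.55  0.19  0.94 -0.11] w 0.0247 F [-0.   0.2 -0.3]
bed xy 0.0602 -0.1453
M [0.03  0.038 0.   ] turned from open (rad) 1.628
lane 1 8238 back edge -0.0523 -> centre -0.0073 y [-0.167  -0.1191] z 0.0539
goto [-0.0015 -0.0002  0.0085] [-1.000e-04 -4.000e-04 -1.477e-01] rows>= 1.0
1 [0.0549, 0.0548, 0.0543, 0.2343, 0.2094]
2 [0.0525, 0.0527, 0.0528, 0.0527, 0.0526]
```

>>> carry_out:
  series:
    - [-0.0014,0,0.009,0,0,-0.148,255]
    - [-0.0014,0,0.02,0,0,-0.148,255]
    - [-0.0014,0,0.032,0,0,-0.148,255]
    - [-0.0014,0,0.039,0,0,-0.148,255]
    - [-0.0014,0,0.0445,0,0,-0.148,255]
    - [-0.0014,0,0.0445,0,0,-0.148,255]
    - [-0.0014,0,0.0445,0,0,-0.148,255]

```text
clock: 73.05
position: [0.6485, -0.1393, 0.0894]
tool_rot: [3.141, 0.0, 1.643]
force: [0.5, 0.7, -1.2]
grip_width: 0.0253
```

Run:
```python
from lane import *
m()
```

```text
73.05 [ 0.6485 -0.1393  0.0894] [3.1411e+00 2.0000e-04 1.6433e+00] q [ 0.3   0.73 -0.27  1.58  0.24  0.87  0.01] w 0.0253 F [ 0.5  0.7 -1.2]
bed xy 0.0603 -0.1483
M [-0.022 -0.012  0.066] turned from open (rad) 1.482
```

>>> carry_out:
  series:
    - [0,0,0,0,0,0.12,255]
    - [0,0,0,0,0,0.24,255]
    - [0,0,0,0,0,0.34,255]
    - [0,0,0,0,0,0.42,255]
    - [0,0,0,0,0,0.47,255]
    - [0,0,0,0,0,0.47,255]

```text
clock: 73.8
position: [0.6478, -0.1389, 0.0893]
tool_rot: [-3.141, 0.0, 1.175]
force: [-6.0, 2.4, 3.6]
grip_width: 0.0251
```

Run:
```python
from lane import *
m()
```

```text
73.8 [ 0.6478 -0.1389  0.0893] [-3.1407e+00  4.0000e-04  1.1747e+00] q [ 0.22  0.72 -0.15  1.58  0.13  0.85 -0.38] w 0.0251 F [-6.   2.4  3.6]
bed xy 0.0596 -0.1479
M [0.533 1.506 0.792] turned from open (rad) 1.95
```

>>> carry_out:
  series:
    - [0,0,0,0,0,-0.16,255]
    - [0,0,0,0,0,-0.32,255]
    - [0,0,0,0,0,-0.32,255]
    - [0,0,-0.015,0,0,-0.32,255]
    - [0,0,-0.045,0,0,-0.32,255]
    - [0,0,-0.045,0,0,-0.32,255]
    - [0,0,-0.045,0,0,-0.32,255]

```text
clock: 74.68
position: [0.6484, -0.1392, 0.1345]
tool_rot: [3.141, 0.0, 1.492]
force: [0.2, -0.4, -0.9]
grip_width: 0.025
```

Run:
```python
from lane import *
m(); shot("wrist","w45")
i,T,p,d=load("wrist","w45"); crop(p,270,130,370,220,8,"c45"); placed("w45",1); goto([.4245,-.2448,.18],np.pi+.19)
c,sn=np.cos(TH),np.sin(TH)
C=cloud(i,T,d);B=(C[...,:2]-BED)@np.array([[c,-sn],[sn,c]])
for k in (1,2):
    print(k,[round(float(np.median(C[(abs(B[...,0]-x)<.005)&(abs(B[...,1]-YL[k])<.02)&(C[...,2]>.04)][:,2])),4) for x in (-.05,-.03,-.01,.01,.03)])
```

```text
74.67 [ 0.6484 -0.1392  0.1345] [3.1410e+00 2.0000e-04 1.4924e+00] q [ 0.28  0.67 -0.24  1.55  0.19  0.94 -0.1 ] w 0.025 F [ 0.2 -0.4 -0.9]
bed xy 0.0602 -0.1482
M [ 0.022  0.003 -0.019] turned from open (rad) 1.633
lane 1 8143 back edge -0.0524 -> centre -0.0074 y [-0.1672 -0.1194] z 0.0527
goto [-0.1227 -0.2147 -0.046 ] [-3.0000e-04 -1.0000e-04 -1.8389e+00] rows>= 10.0
1 [0.0528, 0.053, 0.053, 0.2354, 0.2103]
2 [0.0524, 0.0528, 0.0528, 0.0527, 0.0526]
```

>>> carry_out:
  series:
    - [0,0,-0.045,0,0,-0.18,255]
    - [-0.01,-0.02,-0.045,0,0,-0.37,255]
    - [-0.03,-0.05,-0.045,0,0,-0.55,255]
    - [-0.045,-0.08,-0.045,0,0,-0.74,255]
    - [-0.06,-0.105,-0.045,0,0,-0.92,255]
    - [-0.075,-0.13,-0.045,0,0,-1.1,255]
    - [-0.09,-0.16,-0.045,0,0,-1.29,255]
    - [-0.105,-0.185,-0.045,0,0,-1.47,255]
    - [-0.12,-0.21,-0.045,0,0,-1.65,255]
    - [-0.1227,-0.2147,-0.045,0,0,-1.834,255]

```text
clock: 75.97
position: [0.4229, -0.246, 0.1787]
tool_rot: [3.142, -0.001, -2.952]
force: [0.0, 1.2, -1.2]
grip_width: 0.0246
```

>>> carry_out:
  series:
    - [0,0,0,0,0,0,255]
    - [0,0,0,0,0,0,255]
    - [0,0,0,0,0,0,255]
    - [0,0,0,0,0,0,255]

```text
clock: 76.47
position: [0.4251, -0.2447, 0.1791]
tool_rot: [-3.142, 0.0, -2.956]
force: [-0.5, -0.1, -1.0]
grip_width: 0.025
```

Run:
```python
from lane import *
m(); goto([.4243,-.2451,.12],np.pi+.188); shot("wrist","w46"); shot("side","s46")
i,T,p,d=load("side","s46"); s=telemetry.observe(); u=proj(i,T,[s["position"]])[0].astype(int); crop(p,u[0]-50,u[1]-40,u[0]+50,u[1]+50,6,"s46c")
i,T,p,d=load("wrist","w46"); C=cloud(i,T,d)
mm=(C[...,2]>.046)&(C[...,2]<.053)&(abs(C[...,0]-.42)<.06)&(abs(C[...,1]+.24)<.07); P=C[mm]; r=cv2.minAreaRect((P[:,:2]*1000).astype(np.float32)); print("stand",len(P),r)
crop(p,240,130,400,260,5,"c46")
```

```text
76.47 [ 0.4251 -0.2447  0.1791] [-3.1415  0.     -2.9562] q [ 0.97  0.43 -0.73  1.95  0.36  0.89  1.81] w 0.025 F [-0.5 -0.1 -1. ]
bed xy -0.1614 -0.2574
M [ 0.036 -0.033  0.035] turned from open (rad) -0.202
goto [ 0.0008 -0.0003  0.0591] [-0.0001  0.     -0.0026] rows>= 1.0
stand 5287 ((425.25830078125, -243.71482849121094), (70.49653625488281, 70.68634033203125), 80.01126861572266)
```

>>> carry_out:
  series:
    - [0.0004,0,0.04,0,0,0,255]
    - [0.0004,0,0.07,0,0,0,255]
    - [0.0004,0,0.083,0,0,0,255]
    - [0.0004,0,0.09,0,0,0,255]
    - [0.0004,0,0.1,0,0,0,255]
    - [0.0004,0,0.11,0,0,0,255]
    - [0.0004,0,0.12,0,0,0,255]
    - [0.0004,0,0.126,0,0,0,255]
    - [0.0004,0,0.126,0,0,0,255]

```text
clock: 77.7
position: [0.4242, -0.245, 0.0527]
tool_rot: [3.141, -0.0, -2.955]
force: [0.4, 0.6, -1.8]
grip_width: 0.0249
```

Run:
```python
from lane import *
m()
```

```text
77.7 [ 0.4242 -0.245   0.0527] [ 3.1412e+00 -5.0000e-04 -2.9554e+00] q [ 0.85  0.62 -0.59  2.05  0.57  0.64  1.63] w 0.0249 F [ 0.4  0.6 -1.8]
bed xy -0.1622 -0.2577
M [-0.041  0.009  0.054] turned from open (rad) -0.203
```

>>> carry_out:
  series:
    - [0,0,0.0015,0,0,0,255]
    - [0,0,0.0027,0,0,0,255]
    - [0,0,0.0027,0,0,0,255]
  force: 40

```text
clock: 78.08
position: [0.4244, -0.2451, 0.0504]
tool_rot: [-3.141, -0.0, -2.956]
force: [0.1, 0.2, -1.3]
grip_width: 0.0247
```

>>> carry_out:
  series:
    - [0,0,0,0,0,0,120]
    - [0,0,0,0,0,0,60]
    - [0,0,0,0,0,0,0]
    - [0,0,0,0,0,0,0]
    - [0,0,0,0,0,0,0]
    - [0,0,-0.02,0,0,0,0]
    - [0,0,-0.07,0,0,0,0]
    - [0,0,-0.12,0,0,0,0]
    - [0,0,-0.16,0,0,0,0]
    - [0,0,-0.16,0,0,0,0]

```text
clock: 79.32
position: [0.4254, -0.2457, 0.2129]
tool_rot: [-3.138, 0.003, -2.956]
force: [-0.1, -0.1, -0.4]
grip_width: 0.0852
```

Run:
```python
from lane import *
m(); shot("wrist","w47"); shot("top","t47"); shot("side","s47")
for n,t in (("wrist","w47"),("top","t47")):
    i,T,p,d=load(n,t); C=cloud(i,T,d)
    mm=(C[...,2]>.1)&(C[...,2]<.118)&(abs(C[...,0]-.42)<.05)&(abs(C[...,1]+.24)<.06)
    P=C[mm]; r=cv2.minAreaRect((P[:,:2]*1000).astype(np.float32)); print(t,len(P),np.round(r[0],1),np.round(r[1],1),round(r[2],1),np.median(P[:,2]).round(4))
# treadle pad
    mm=(C[...,2]>.05)&(C[...,2]<.068)&(abs(C[...,0]-.56)<.06)&(C[...,1]<-.175)&(C[...,1]>-.27)&(p.max(2)<70)
    P=C[mm]; print("pad",len(P),np.percentile(P,[1,50,99],axis=0).round(4).tolist())
i,T,p,d=load("wrist","w47"); print([placed("w47",k) for k in (1,2,3,4)])
```

```text
79.33 [ 0.4254 -0.2457  0.2129] [-3.1381e+00  2.9000e-03 -2.9560e+00] q [ 1.    0.38 -0.76  1.92  0.32  0.96  1.84] w 0.0852 F [-0.1 -0.1 -0.4]
bed xy -0.161 -0.2584
M [ 0.018  0.023 -0.016] turned from open (rad) -0.202
w47 1127 [ 424.9 -244.1] [25.6 24.9] 10.8 0.1119
pad 2020 [[0.5393, -0.2498, 0.0523], [0.5613, -0.2262, 0.0626], [0.5936, -0.2015, 0.0677]]
t47 70 [ 421.4 -244.4] [19.5 25.5] 11.5 0.1116
pad 279 [[0.5398, -0.2487, 0.0505], [0.5668, -0.2244, 0.0615], [0.5958, -0.2005, 0.0678]]
lane 1 2714 back edge -0.0538 -> centre -0.0088 y [-0.1694 -0.122 ] z 0.0528
lane 2 none 0
lane 3 146 back edge 0.0319 -> centre 0.0769 y [0.0193 0.0535] z 0.0499
lane 4 239 back edge -0.0533 -> centre -0.0083 y [0.1225 0.1496] z 0.052
[None, None, None, None]
```

Run:
```python
from lane import *
for n,t in (("wrist","w47"),("top","t47"),("wrist","w9")):
    i,T,p,d=load(n,t); C=cloud(i,T,d)
    print(t,[(x,round(float(np.median(C[q][:,2])),4),np.percentile(C[q][:,1],[5,95]).round(3).tolist(),int(q.sum())) for x in np.arange(.53,.66,.01).round(3) for q in [(abs(C[...,0]-x)<.004)&(C[...,1]<-.185)&(C[...,1]>-.27)&(C[...,2]>.02)&(p.max(2)<75)] if q.sum()>3])
i,T,p,d=load("wrist","w9"); crop(p,100,130,300,310,4,"c9")
```

```text
w47 [(np.float64(0.54), 0.0639, [-0.248, -0.203], 320), (np.float64(0.55), 0.0663, [-0.247, -0.204], 379), (np.float64(0.56), 0.0632, [-0.248, -0.204], 248), (np.float64(0.57), 0.06, [-0.248, -0.205], 236), (np.float64(0.58), 0.0571, [-0.248, -0.204], 217), (np.float64(0.59), 0.0541, [-0.248, -0.205], 200), (np.float64(0.6), 0.0465, [-0.249, -0.204], 165), (np.float64(0.61), 0.0438, [-0.248, -0.204], 213), (np.float64(0.62), 0.0406, [-0.249, -0.204], 185), (np.float64(0.63), 0.0372, [-0.249, -0.205], 195), (np.float64(0.64), 0.031, [-0.265, -0.203], 105)]
t47 [(np.float64(0.54), 0.0639, [-0.247, -0.204], 33), (np.float64(0.55), 0.0661, [-0.246, -0.201], 48), (np.float64(0.56), 0.0637, [-0.244, -0.201], 42), (np.float64(0.57), 0.0614, [-0.248, -0.202], 38), (np.float64(0.58), 0.0579, [-0.247, -0.203], 37), (np.float64(0.59), 0.0549, [-0.245, -0.202], 38), (np.float64(0.6), 0.047, [-0.247, -0.202], 37), (np.float64(0.61), 0.0434, [-0.246, -0.203], 39), (np.float64(0.62), 0.0401, [-0.249, -0.204], 43), (np.float64(0.63), 0.0372, [-0.249, -0.205], 43), (np.float64(0.64), 0.0348, [-0.263, -0.192], 55), (np.float64(0.65), 0.0453, [-0.261, -0.187], 17)]
w9 [(np.float64(0.54), 0.0642, [-0.246, -0.202], 628), (np.float64(0.55), 0.0664, [-0.245, -0.201], 984), (np.float64(0.56), 0.0642, [-0.244, -0.187], 1269), (np.float64(0.57), 0.2109, [-0.235, -0.189], 3741), (np.float64(0.58), 0.2123, [-0.238, -0.188], 2744), (np.float64(0.59), 0.0546, [-0.245, -0.198], 780), (np.float64(0.6), 0.0468, [-0.247, -0.201], 611), (np.float64(0.61), 0.0437, [-0.247, -0.202], 588), (np.float64(0.62), 0.0409, [-0.248, -0.201], 438), (np.float64(0.63), 0.0375, [-0.249, -0.201], 254), (np.float64(0.64), 0.0345, [-0.22, -0.191], 260), (np.float64(0.65), 0.0493, [-0.198, -0.187], 186)]
```

Run:
```python
from lane import *
m(); goto([.570,-.2262,.08],np.pi+TH)
```

```text
79.47 [ 0.4239 -0.2451  0.2097] [ 3.1413e+00 -8.0000e-04 -2.9557e+00] q [ 1.    0.39 -0.76  1.92  0.33  0.96  1.84] w 0.0857 F [-0.4  0.3  0.3]
bed xy -0.1626 -0.2578
M [-0.012  0.013  0.011] turned from open (rad) -0.202
goto [-0.1472 -0.0085  0.1296] [ 2.000e-04 -8.000e-04  2.024e-01] rows>= 4.0
```

>>> carry_out:
  series:
    - [-0.03,-0.001,0,0,0,0.05,255]
    - [-0.08,-0.004,0,0,0,0.1,255]
    - [-0.12,-0.006,0.02,0,0,0.15,255]
    - [-0.147,-0.0085,0.06,0,0,0.202,255]
    - [-0.147,-0.0085,0.1,0,0,0.202,255]
    - [-0.147,-0.0085,0.13,0,0,0.202,255]
    - [-0.147,-0.0085,0.13,0,0,0.202,255]
    - [-0.147,-0.0085,0.13,0,0,0.202,255]
    - [-0.147,-0.0085,0.13,0,0,0.202,255]
  force: 30

```text
clock: 80.6
position: [0.571, -0.2265, 0.0816]
tool_rot: [-3.141, 0.002, 3.126]
force: [-0.3, -0.0, -0.2]
grip_width: 0.0
```

Run:
```python
from lane import *
m(); shot("wrist","w48"); shot("side","s48"); i,T,p,d=load("side","s48"); s=telemetry.observe(); u=proj(i,T,[s["position"]])[0].astype(int); crop(p,u[0]-60,u[1]-50,u[0]+60,u[1]+50,6,"s48c")
```

```text
80.6 [ 0.571  -0.2265  0.0816] [-3.1408e+00  1.5000e-03  3.1255e+00] q [ 0.68  0.72 -0.59  1.71  0.51  0.86  1.42] w 0.0 F [-0.3 -0.  -0.2]
bed xy -0.0158 -0.2368
M [ 0.019 -0.02   0.022] turned from open (rad) -0.0
```

>>> carry_out:
  series:
    - [0,0,0.03,0,0,0,255]
    - [0,0,0.044,0,0,0,255]
    - [0,0,0.05,0,0,0,255]
    - [0,0,0.056,0,0,0,255]
    - [0,0,0.06,0,0,0,255]
    - [0,0,0.064,0,0,0,255]
    - [0,0,0.066,0,0,0,255]
    - [0,0,0.066,0,0,0,255]

```text
clock: 81.7
position: [0.5699, -0.2265, 0.015]
tool_rot: [-3.141, -0.001, 3.125]
force: [-7.9, 1.5, 10.5]
grip_width: -0.0002
```

Run:
```python
from lane import *
m()
```

```text
81.7 [ 0.5699 -0.2265  0.015 ] [-3.1410e+00 -1.1000e-03  3.1253e+00] q [ 0.64  0.81 -0.54  1.74  0.58  0.76  1.36] w -0.0002 F [-7.9  1.5 10.5]
bed xy -0.0169 -0.2368
M [ 0.158  1.72  -0.019] turned from open (rad) -0.0
```

>>> carry_out:
  series:
    - [0,0,0.002,0,0,0,255]
    - [0,0,0.003,0,0,0,255]
    - [0,0,0.004,0,0,0,255]
    - [0,0,0.004,0,0,0,255]

```text
clock: 82.2
position: [0.5701, -0.2266, 0.0132]
tool_rot: [-3.14, -0.001, 3.125]
force: [-20.8, 3.9, 49.1]
grip_width: 0.0003
```

>>> carry_out:
  series:
    - [0,0,0.001,0,0,0,255]
    - [0,0,0.0015,0,0,0,255]
    - [0,0,0.0015,0,0,0,255]

```text
clock: 82.58
position: [0.5701, -0.2267, 0.0128]
tool_rot: [-3.139, -0.0, 3.125]
force: [-28.1, 5.8, 69.4]
grip_width: 0.0001
```

>>> carry_out:
  series:
    - [0,0,-0.0035,0,0,0,255]
    - [0,0,-0.0035,0,0,0,255]
    - [0,0,-0.0035,0,0,0,255]

```text
clock: 82.95
position: [0.5703, -0.2265, 0.0137]
tool_rot: [-3.141, -0.0, 3.125]
force: [-8.0, 1.3, 18.8]
grip_width: -0.0001
```

Run:
```python
from lane import *
m(); shot("wrist","w49"); shot("side","s49"); i,T,p,d=load("side","s49"); s=telemetry.observe(); u=proj(i,T,[s["position"]])[0].astype(int); crop(p,u[0]-60,u[1]-50,u[0]+60,u[1]+50,6,"s49c")
i,T,p,d=load("wrist","w49"); C=cloud(i,T,d)
print([(x,round(float(np.median(C[q][:,2])),4),int(q.sum())) for x in np.arange(.53,.66,.01).round(3) for q in [(abs(C[...,0]-x)<.004)&(C[...,1]<-.2)&(C[...,1]>-.25)&(C[...,2]>.02)&(C[...,2]<.07)&(p.max(2)<75)] if q.sum()>3])
```

```text
82.95 [ 0.5703 -0.2265  0.0137] [-3.1406e+00 -3.0000e-04  3.1254e+00] q [ 0.64  0.81 -0.54  1.74  0.58  0.75  1.36] w -0.0001 F [-8.   1.3 18.8]
bed xy -0.0165 -0.2368
M [0.202 1.982 0.004] turned from open (rad) -0.0
[(np.float64(0.54), 0.0341, 2394), (np.float64(0.55), 0.0357, 2092), (np.float64(0.56), 0.0369, 3074), (np.float64(0.57), 0.0354, 821), (np.float64(0.58), 0.0352, 461), (np.float64(0.59), 0.0314, 72), (np.float64(0.61), 0.0313, 14), (np.float64(0.62), 0.0311, 163)]
```

>>> carry_out:
  series:
    - [0,0,0,0,0,0,255]
    - [0,0,0,0,0,0,255]
    - [0,0,-0.01,0,0,0,255]
    - [0,0,-0.025,0,0,0,255]
    - [0,0,-0.05,0,0,0,255]
    - [0,0,-0.09,0,0,0,255]
    - [0,0,-0.14,0,0,0,255]
    - [0,0,-0.2,0,0,0,255]
    - [0,0,-0.25,0,0,0,255]
    - [0,0,-0.25,0,0,0,255]

```text
clock: 84.3
position: [0.5719, -0.2264, 0.2669]
tool_rot: [-3.139, 0.006, 3.125]
force: [-0.4, -0.9, -0.9]
grip_width: 0.0001
```

```bash
cat h.py lane.py | head -150; ls pics | tail -5
```

```text
import numpy as np, cv2
from workcell import telemetry, imaging, ticket
from scipy.spatial.transform import Rotation as R
import time
def wait(): pass
def Tc(n, s=None):
    i=imaging.camera_info(n)
    if n!="wrist": return i,np.array(i["extrinsics"])
    s=s or telemetry.observe()
    T=np.eye(4); T[:3,:3]=R.from_euler("xyz",s["tool_rot"]).as_matrix(); T[:3,3]=s["position"]
    return i,T@np.array(i["hand_eye"])
def rays(i,T,uv):
    uv=np.array(uv,float).reshape(-1,1,2)
    n=cv2.undistortPoints(uv,np.array(i["mtx"]),np.array(i["dist_coeffs"])).reshape(-1,2)
    d=np.c_[n,np.ones(len(n))]@T[:3,:3].T
    return T[:3,3],d
def on_plane(i,T,uv,z):
    o,d=rays(i,T,uv); return o+d*((z-o[2])/d[:,2])[:,None]
def at_depth(i,T,uv,dep):
    o,d=rays(i,T,uv); return np.array([o+d[k]*dep[int(round(u[1])),int(round(u[0]))] for k,u in enumerate(np.array(uv).reshape(-1,2))])
def proj(i,T,P):
    W=np.linalg.inv(T); P=np.array(P,float).reshape(-1,3)
    p,_=cv2.projectPoints(P@W[:3,:3].T+W[:3,3],np.zeros(3),np.zeros(3),np.array(i["mtx"]),np.array(i["dist_coeffs"])); return p.reshape(-1,2)
def sho
[... 4813 characters left out ...]
1]+Q[3])/2)[:2].round(4),"width",np.linalg.norm(Q[0]-Q[2]).round(4))
def m():
    s=st(); bedxy(s); print("M",np.round(s["moment"],3),"turned from open (rad)",round(((np.pi+TH-s["tool_rot"][2]+np.pi)%(2*np.pi))-np.pi,3)); return s
def slotw(tag,edges,off,f,z=.050):
    i,T,p,d=load("wrist",tag)
    for a,b in edges:
        P=on_plane(i,T,np.array([a,b],float)/f+np.array(off),z); v=P[1]-P[0]; ang=np.arctan2(v[1],v[0])-TH; ang=((ang+np.pi/2)%np.pi)-np.pi/2
        c,sn=np.cos(TH),np.sin(TH); B=(P[:,:2]-BED)@np.array([[c,-sn],[sn,c]])
        print("edge bed",B.round(4).tolist(),"yaw rel bed",round(ang,3),"clockwise from bed x:",round((-ang)%np.pi,3))
w8.png
w9.npz
w9.png
wrist0.npy
wrist0.png
```

Run:
```python
from lane import *
st()
for n in("top","side","wrist"): shot(n,"fin_"+n)
for k in YL: placed("fin_top",k,"top")
for n in("top","wrist","side"):
    i,T,p,d=load(n,"fin_"+n); C=cloud(i,T,d)
    m=(np.hypot(C[...,0]-.570,C[...,1]+.2255)<.015)&(C[...,2]>.01)&(C[...,2]<.1)
    print(n,"pad z",np.median(C[m][:,2]).round(4) if m.any() else None,m.sum())
p=np.hstack([load(n,"fin_"+n)[2] for n in("top",)])
```

```text
84.3 [ 0.5719 -0.2264  0.2669] [-3.1393  0.0059  3.1255] q [ 0.74  0.52 -0.69  1.54  0.35  1.2   1.54] w 0.0001 F [-0.4 -0.9 -0.9]
lane 1 505 back edge -0.0546 -> centre -0.0096 y [-0.1732 -0.12  ] z 0.0527
lane 2 487 back edge -0.0545 -> centre -0.0095 y [-0.0758 -0.0219] z 0.0524
lane 3 481 back edge -0.0543 -> centre -0.0093 y [0.0221 0.0761] z 0.0525
lane 4 489 back edge -0.0539 -> centre -0.0089 y [0.121  0.1746] z 0.0522
top pad z 0.0608 72
wrist pad z 0.0606 605
side pad z 0.0166 91
```

View pics/fin_top.png

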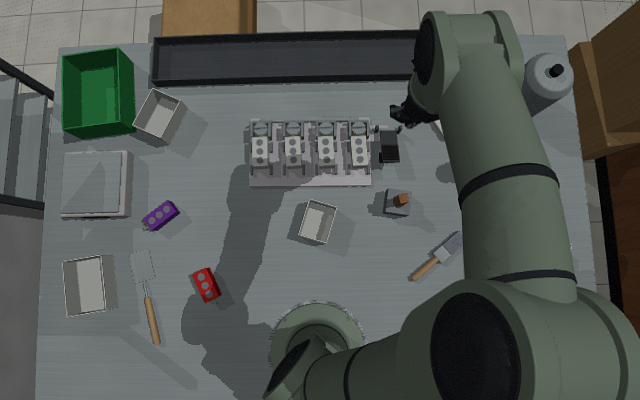

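View pics/fin_side.png

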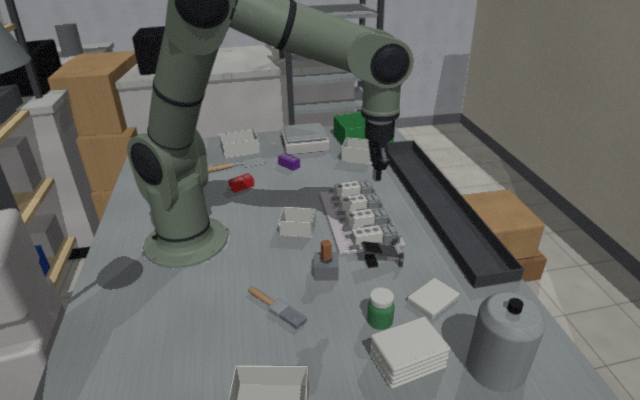

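View pics/fin_wrist.png

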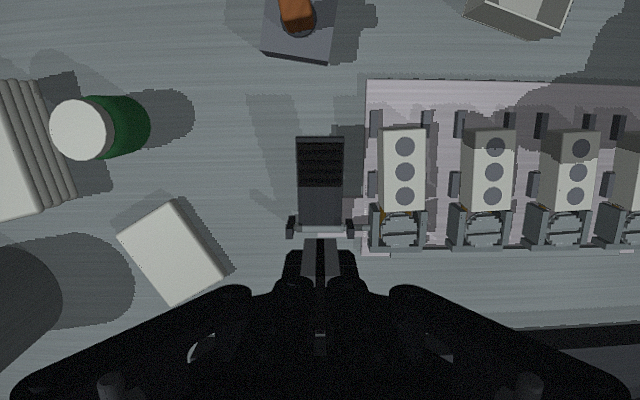

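The pictures show four moulds in the lanes (top view, about 260–360, 150), the treadle up with its pad at z 0.061, and the driver upright in its stand (397, 200). The jar and tub are standing. I'll take one closer look at the locks before handing in.

>>> carry_out:
  series:
    - [0.0,0.05,-0.03,0,0,0,255]
    - [0.0,0.1,-0.06,0,0,0,255]
    - [0.0,0.15,-0.08,0,0,0,255]
    - [0.0,0.2,-0.08,0,0,0,255]
    - [-0.03,0.235,-0.08,0,0,0,255]
    - [-0.06,0.235,-0.08,0,0,0,255]
    - [-0.06,0.235,-0.08,0,0,0,255]
    - [-0.06,0.235,-0.08,0,0,0,255]

```text
clock: 85.45
position: [0.6336, 0.0078, 0.3414]
tool_rot: [3.142, -0.002, 3.126]
force: [0.0, -0.0, 1.1]
grip_width: -0.0004
```

Run:
```python
from lane import *
st(); i,T,p,d=shot("wrist","fin2")
for k in YL: placed("fin2",k)
pts=proj(i,T,[bed(.06,y,.05) for y in YL.values()]); print(pts.round())
ims=[]
for u,v in pts.round().astype(int):
    u=np.clip(u,40,600);v=np.clip(v,40,360); ims.append(cv2.resize(p[v-32:v+32,u-32:u+32],(198,198),interpolation=cv2.INTER_CUBIC))
cv2.imwrite("pics/fin2c.png",np.hstack(ims))
```

```text
85.45 [0.6336 0.0078 0.3414] [ 3.1416e+00 -1.7000e-03  3.1259e+00] q [ 0.36  0.52 -0.74  1.37  0.35  1.39  1.17] w -0.0004 F [ 0.  -0.   1.1]
lane 1 2896 back edge -0.0532 -> centre -0.0082 y [-0.1721 -0.1199] z 0.0529
lane 2 2909 back edge -0.0533 -> centre -0.0083 y [-0.0748 -0.0219] z 0.0525
lane 3 2967 back edge -0.0533 -> centre -0.0083 y [0.0232 0.0754] z 0.0523
lane 4 2926 back edge -0.0532 -> centre -0.0082 y [0.1213 0.1732] z 0.0521
[[207. 168.]
 [282. 167.]
 [358. 167.]
 [433. 168.]]
```

View pics/fin2.png

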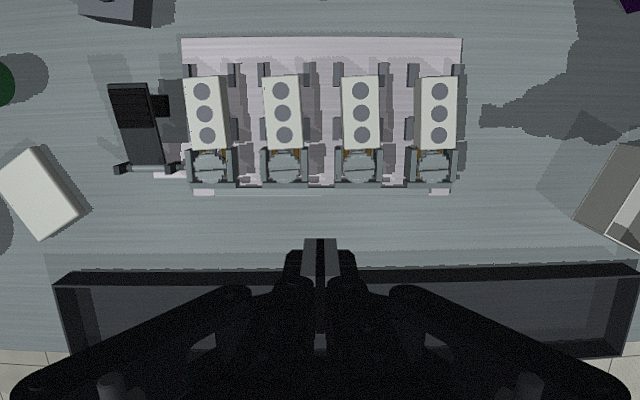

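View pics/fin2c.png

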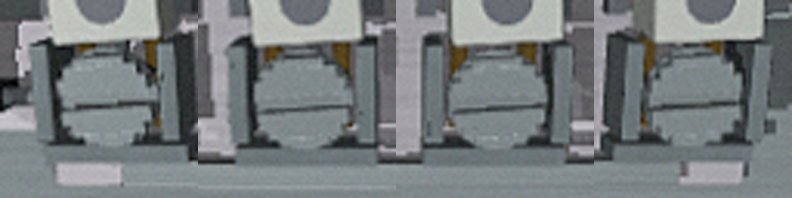

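All four slots (crop at about y 105) run across the lane with the same lean. The four mould back edges agree within 0.1 mm, and nothing is touching the robot.

```bash
python3 -c "
from workcell import ticket
print(ticket.job_done())"
```

```text
the job is handed in; nothing more can be done
None
```

The job is handed in at about 85.5 s. All four white moulds were there; each lies bolt-first in its own lane and was locked with the screwdriver. The screwdriver then went back upright in its stand. I held the treadle at its stop for over half a second and let it come up.

**Last checks**
- **Moulds:** all flat, with back edges level to within 0.1 mm. In the close wrist view their centres are at bed x about −8.2 mm; the top view gives −8.9 to −9.6 mm, against −9 for home. The two views differ by about 1 mm, which is within the calibration.
- **Locks:** the four slots run across their lanes at the same angle, about 1.5 rad.
- **Screwdriver:** it stands upright, about 0.3 mm from where it started (measured before the treadle press; the final pictures still show it upright).
- **Treadle:** the pad is back up at z 0.061 m.
- **Bystanders:** the tub, the jar and the purple and red look-alikes were not touched; the last pictures show the tub and jar standing.

**What went wrong on the way**
- The first grasp slipped because the real finger ends lie about 25 mm behind the stated TCP. I corrected for this afterwards.
- Lock 1 stalled at about 1.05 rad with a 60 N grip. I turned it again with 110 N until it reached the stop.
- Pressing the treadle briefly reached about 69 N at the fingertips. The 120 N wrist limit was not passed.

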